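# Reassemble the dryer's lint-filter cassette and hold it shut

### The job

Put the dryer's lint filter back together: lay the lint screen flat inside the open cassette with its eye over the little post, then fold the hinged cover down over it. Then take the locking pin from its holder, put it through the cover's hole into the hole below, and press it down until its collar has pushed the cover fully shut against the springy seal; finish while still holding or pressing the pin down, because the seal lifts the cover if you let go. Leave the tub, cup and carton where they are.

Things in the scene. Friction and masses are not known exactly. Their poses are not given: they have to be found in the camera images.
- cassette: Grey plastic tray fixed to the counter at any yaw, the cassette's lower half; 130 (x) by 106 (y) mm, rim 34 mm high, inner floor 4 mm high, hollow x -61..61, y -45..49 mm. Origin: centre of its underside, z up. Hinge on its +y side, lug with the pin hole on its -y side. On the -y rim (y -49) a 100 mm rubber seal strip stands 8 mm proud on springs.
- hinge (a point): Middle of the cover's hinge line, 38 mm above the counter. Axes as the cassette's: x along the hinge line, y level and away from the tray. The cover's mid-plane passes through this line; cover 130 mm long (x), 8 mm thick, reaching 112 mm from the line; at the middle of its free edge a 50 mm wide lug reaches to 142 mm.
- cover (a joint): Cover's angle, rad: 0 fully shut (level, top face 42 mm above the counter), 1.57 upright, to 2.35 leaning outward; starts at 1.8 to 2.2. Stiff hinge: stays where left above about 1, moves with 2 N at the free edge; below about 0.6 it sinks by its weight and rests on the seal 0.02 to 0.1 open. Shutting it fully takes about 6 N at the lug; released, it lifts again.
- cover_hole (a point): Centre of the 15 mm hole through the cover's lug, on the cover's outer face (the top when shut), 126 mm from the hinge line. Axes turn with the cover.
- lower_hole (a point): Mouth, 34 mm above the counter, of the 13 mm vertical through hole in the tray's lug, 126 mm from the hinge line; straight below the cover's hole when the cover is shut. Axes as the cassette's.
- post (a point): Top centre of the upright steel post inside the tray: 8 mm diameter, tapered top, 18 mm tall, top 22 mm above the counter. Axes as the cassette's. The screen lies properly with its eye over this post, its long axis along the hinge line and its centre 40 mm towards +x of the post.
- screen_rib (a point): Centre of the loose lint screen, 14 mm above its underside: flat white frame with dark mesh, 104 (x) by 66 (y) by 4 mm, with an upright finger rib across its middle, 10 mm thick along x, 36 mm long along y, 4 to 26 mm above the underside. x points away from the eye's end, z up. About 60 g; lies flat on the counter.
- screen_eye (a point): Centre, on the underside, of the 13 mm round eye near one end of the lint screen, 40 mm from the screen's centre on its -x side. Axes as the screen's.
- pin_grip (a point): Middle of the locking pin's black grip: upright cylinder, 18 mm diameter, 38 to 78 mm above the tip (this point 58 mm). Below it a collar 26 mm wide, 4 mm thick, underside 34 mm above the tip, then a 10 mm steel shank with tapered tip. z along the pin, up. About 60 g. Starts standing in a fixed grey block, 50 by 50 by 40 mm tall, resting on its collar.
- pin_tip (a point): Lower end of the locking pin's shank, on its axis; starts 6 mm above the counter, and is 8 mm above it when the pin is home in the shut cassette. Axes as the pin's.
- tub: Bystander: white closed tub, 70 mm diameter, 75 mm tall, origin at the centre of its underside. Not to be disturbed.
- scoop_cup: Bystander: white measuring cup, 68 mm diameter, 65 mm tall, origin at the centre of its underside. Not to be disturbed.
- tablets: Bystander: brown carton 70 by 110 by 60 mm tall, origin at the centre of its underside. Not to be disturbed.

How it is judged (in metres and radians):
On the way, in this order (a step that is already met when the one before it is completed fails the run):
1. the lint screen lies flat in the tray with its eye over the post, while the cover is still open (horizontal distance between screen_eye and post below 0.005 m and z of screen_eye in the frame of post below -0.013 m and angle between screen_rib's own z axis and vertical below 0.1 rad and angle between the x axis of screen_rib and the x axis of post, either way round below 0.2 rad and value of joint cover above 1 rad), for 0.2 s.
2. the cover is folded down onto the seal over the screen (horizontal distance between screen_eye and post below 0.005 m and z of screen_eye in the frame of post below -0.013 m and angle between screen_rib's own z axis and vertical below 0.1 rad and angle between the x axis of screen_rib and the x axis of post, either way round below 0.2 rad and value of joint cover below 0.12 rad), for 0.2 s.
3. the pin has gone through the cover's hole into the hole below (horizontal distance between pin_tip and lower_hole below 0.006 m and z of pin_tip in the frame of lower_hole below -0.004 m and value of joint cover below 0.15 rad), for 0.1 s.
At the end, for the whole second after the job is handed in: Screen flat in the tray, eye within 5 mm of the post axis; cover shut under 0.015 rad; pin upright within 5 mm of the hole axis, tip 22 mm or more below the lower hole's mouth; collar pressing the cover and fingers on the pin, each over 2 N, through the last second (horizontal distance between screen_eye and post below 0.005 m and z of screen_eye in the frame of post below -0.013 m and angle between screen_rib's own z axis and vertical below 0.1 rad and angle between the x axis of screen_rib and the x axis of post, either way round below 0.2 rad and value of joint cover below 0.015 rad and horizontal distance between pin_tip and lower_hole below 0.005 m and z of pin_tip in the frame of lower_hole below -0.022 m and angle between pin_grip's own z axis and vertical below 0.12 rad and contact force between pin and cover above 2 N and contact force between the fingers and pin above 2 N); the arm keeps its last pose, push and grip.
It fails at once if the tub is pushed more than 30 mm or tipped (distance of tub from where it was at the start of the episode above 0.03 m or angle between tub's own z axis and vertical above 0.35 rad).
It fails at once if the measuring cup is pushed more than 30 mm or tipped (distance of scoop_cup from where it was at the start of the episode above 0.03 m or angle between scoop_cup's own z axis and vertical above 0.35 rad).
It fails at once if the carton is pushed more than 30 mm or tipped (distance of tablets from where it was at the start of the episode above 0.03 m or angle between tablets's own z axis and vertical above 0.35 rad).
It also fails if it takes over 72 s, if anything falls off the work surface, if the arm or the gripper's body presses on something with over 40 N, if the wrist force passes 120 N, or if a joint passes its speed limit or range.

### The arm

A 6-joint arm with a two-finger parallel gripper is mounted at the origin on the work surface. World frame = base frame: x ahead of the robot, y to its left, z up, the work surface at z = 0. Lengths are in mm, angles in rad, forces in N, time in s.
With the tool pointing down it reaches from about 275 to 1000 mm from the base axis. Payload 8.4 kg.
Tool frame: the origin (TCP) lies midway between the tips of the shut fingers; the grasp point (between the pads) lies 19 mm behind it; z points along the fingers, x is the direction in which the jaws open and shut, and the axes are right-handed (so a half turn about z gives the same grasp; the last joint's range is limited). The gripper opens to 85 mm and grips with 20 to 120 N. Pads are 22 mm wide; open, the fingers measure 114 mm over their backs; the gripper's body (76 mm by 85 mm) begins 54 mm behind the grasp point. The pads swing forward as they close: fully open they stand 13 mm farther back than shut.
Start: joints at [-1.174, 0.353, 1.633, -0, 1.155, -0.002], TCP at [242.694, -575.958, 192.981] pointing down, gripper open.
Joint ranges: [-2.63, 2.63], [-0.92, 2.1], [0.06, 2.66], [-1.3, 4.44], [0, 2.69], [-3.02, 3.02]. Speed limits (rad/s): [2.22, 2.22, 2.79, 3.14, 3.14, 3.14].

### API

Orientations are given as [roll, pitch, yaw] about the fixed x, y, z axes, in that order (R = Rz(yaw) Ry(pitch) Rx(roll)).
In Python, from rig import sense, grab_frame, camera_model, job gives the robot as it stands.
- The arm moves only by the tool arm_command, never from a script. Its argument "plan" is a list of rows, each an object with "translation": the shift along the tool's x, y, z in cm, a list of three; "twist": the turn about the tool's z in rad; "gripper": the opening, from 0 (shut) to 1 (fully open). A call has exactly 5 rows; each row is the pose to reach, as a shift and turn from the pose measured when the call began, along the tool's axes at that moment; what a row does not reach only later rows make up. A row lasts 1/12 s, in which the tool goes at most 41.7 mm and 7.16 degrees, less where a joint would pass 70% of its speed; a pose out of reach is approached as far as the arm can. A call with a gripper value outside its range is refused whole. The fingers move at their own pace and stop on an object; "squeeze" is the grip in N (left out, the last holds). Time passes only in rows, so rows that repeat a pose let the fingers close, or fill a call up. It gives the time, the measured TCP pose, the force and the opening at its end, in the units of the state.
- sense(): the state, without advancing time (a new reading comes with each control period).
- grab_frame(name): name is "scene" or "top"; returns the picture (420x560x3 uint8, blue, green, red); there is no depth.
- camera_model(name): a dict with "fx", "fy", "cx", "cy" (pixels), "dist_coeffs" ([k1, k2, p1, p2, k3] as OpenCV has them; the pictures are not rectified), "pose" (4x4, takes a point from camera to world coordinates). Camera axes: x right, y down, z forward; pixel columns grow to the right and rows downward; lengths in mm; the calibration is good to about 2 mm. A picture is of the moment at which its call begins. camera_model takes no time and is no camera call.
- job.sign_off(): hands the job in, once; it reports no verdict.
The state is a dict: "clock": time; "qpos": joint angles; "qvel": joint speeds; "joint_efforts": joint torques, N m; "eef_pos": TCP position; "tcp_rot": TCP orientation; "contact_force": force on the tool from outside, world axes, zero at the start; "wrist_torque": the same for the moment, N m; "opening": opening from 0.0 (shut) to 1.0 (fully open).
Only numpy, scipy, OpenCV 4.12 (cv2) and the standard library are available. Lean on these libraries where they do the work, as an engineer would, in place of code of your own. Each camera call takes 0.05 s, during which the arm holds its last target.

## Working session

There is one attempt and no reset: what is moved stays moved. The work goes in short steps, Python scripts to look and compute and a tool call to move; the robot and the scene stay as the last step left them, time stands still between calls to the robot, and variables do not carry over. Pictures are saved under pics/ and viewed, and the job is handed in when it is done.

Besides the shell and the picture viewer there is one more tool, called as name(argument=value, ...), one argument or row to a line, values as JSON. arm_command: Moves the arm, as the interface text tells. Its arguments: {"type":"object","properties":{"plan":{"type":"array","items":{"type":"object","properties":{"translation":{"type":"array","items":{"type":"number"}},"twist":{"type":"number"},"gripper":{"type":"number"}}}},"squeeze":{"type":"number"}},"required":["plan"]}

```bash
mkdir -p pics; ls
python3 - <<'E'
from rig import sense, grab_frame, camera_model, job
import cv2,numpy as np
np.set_printoptions(suppress=True,precision=3)
for n in ["scene","top"]:
    im=grab_frame(n); cv2.imwrite(f"pics/{n}0.png",im); m=camera_model(n); print(n,m)
print(sense())
E
```

```text
pics
scene {'fx': 397.14579244514846, 'fy': 397.14579244514846, 'cx': 275.3855995957259, 'cy': 211.0308064419599, 'dist_coeffs': array([0.039, 0.   , 0.   , 0.   , 0.   ]), 'pose': array([[   0.821,    0.329,   -0.466,  972.11 ],
       [   0.571,   -0.48 ,    0.666, -559.119],
       [  -0.005,   -0.813,   -0.582,  591.345],
       [   0.   ,    0.   ,    0.   ,    1.   ]])}
top {'fx': 458.4565339138684, 'fy': 458.4565339138684, 'cx': 287.11720493482204, 'cy': 209.82054370275566, 'dist_coeffs': array([-0.106,  0.   ,  0.   ,  0.   ,  0.   ]), 'pose': array([[  -0.017,   -0.987,    0.159,  386.103],
       [  -1.   ,    0.02 ,    0.016,   14.235],
       [  -0.019,   -0.159,   -0.987, 1048.537],
       [   0.   ,    0.   ,    0.   ,    1.   ]])}
{'clock': 0.1, 'qpos': array([-1.174,  0.354,  1.634,  0.   ,  1.155, -0.002]), 'qvel': array([ 0.   , -0.001, -0.001,  0.001,  0.   ,  0.001]), 'joint_efforts': array([  0.001, -60.636, -34.282,   0.   ,   0.004,   0.   ]), 'eef_pos': array([ 242.519, -575.534,  192.337]), 'tcp_rot': array([-3.142,  0.001, -1.172]), 'contact_force': array([ 0.236, -0.153,  0.584]), 'wrist_torque': array([ 0.072,  0.009, -0.009]), 'opening': 1.0027092013000134}
```

View pics/scene0.png

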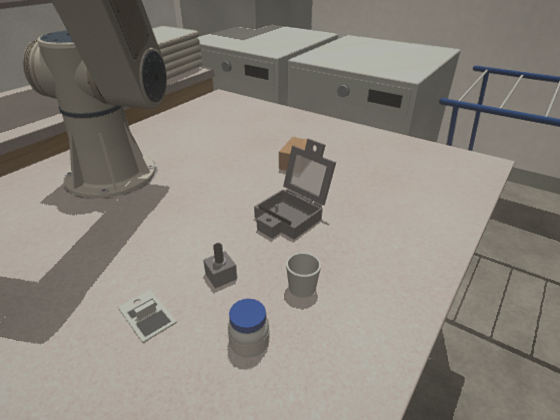

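View pics/top0.png

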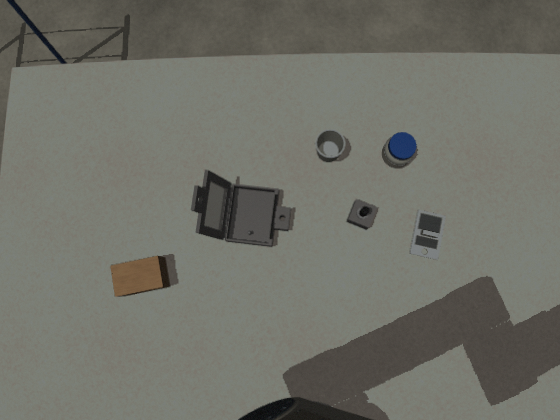

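The scene view shows the screen at (147,314), pin block at (220,268), cassette at (289,213) with its cover up, tub at (248,328), cup at (303,275) and carton at (295,153). In the top view, the cassette is at (254,214), its lug at (284,217), the block at (362,213) and the screen at (427,234). I'll enlarge these.

Run:
```python
import cv2,numpy as np
t=cv2.imread("pics/top0.png"); s=cv2.imread("pics/scene0.png")
def z(im,x,y,w,h,k,n):
    c=cv2.resize(im[y:y+h,x:x+w],None,fx=k,fy=k,interpolation=cv2.INTER_CUBIC)
    c=cv2.convertScaleAbs(c,alpha=1.6)
    for i in range(0,w,10):
        cv2.putText(c,str(x+i),(i*k,8),0,.28,(0,255,255),1); cv2.line(c,(i*k,10),(i*k,14),(0,255,255),1)
    for i in range(0,h,10):
        cv2.putText(c,str(y+i),(0,i*k),0,.28,(0,255,255),1)
    cv2.imwrite(n,c)
z(t,185,160,115,95,6,"pics/topcas.png")
z(t,340,190,110,75,7,"pics/topscr.png")
z(s,245,135,95,105,5,"pics/scecas.png")
z(s,110,235,130,110,5,"pics/scescr.png")
```

```text
(no output)
```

View pics/topcas.png

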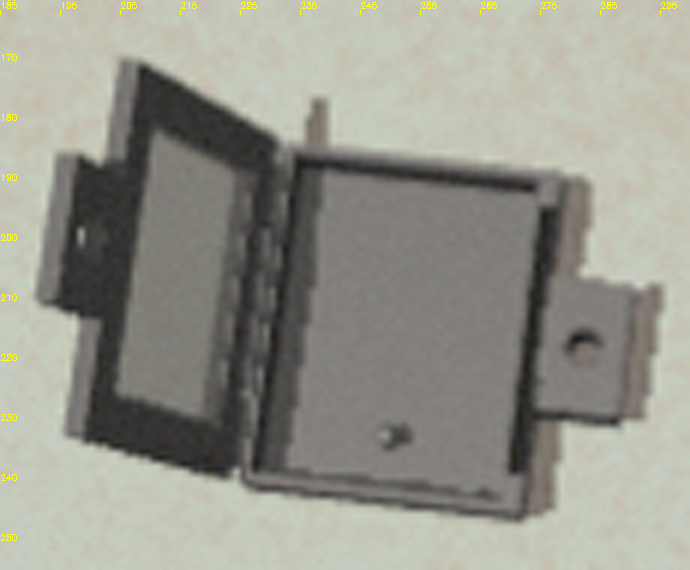

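View pics/topscr.png

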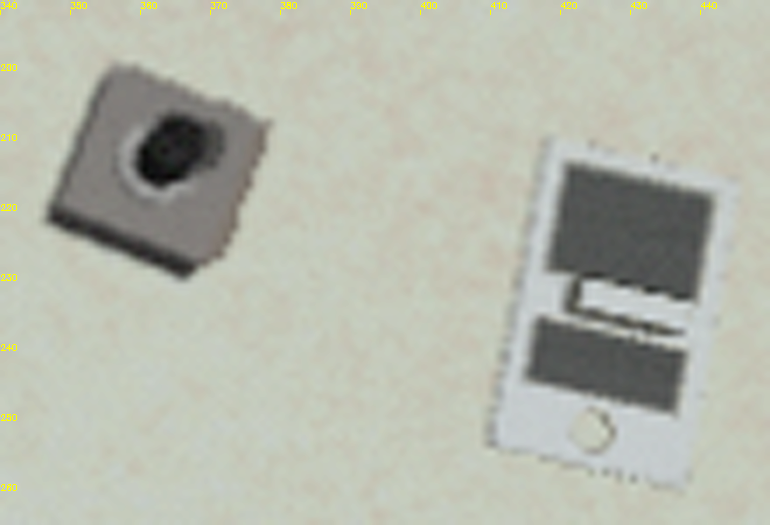

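View pics/scecas.png

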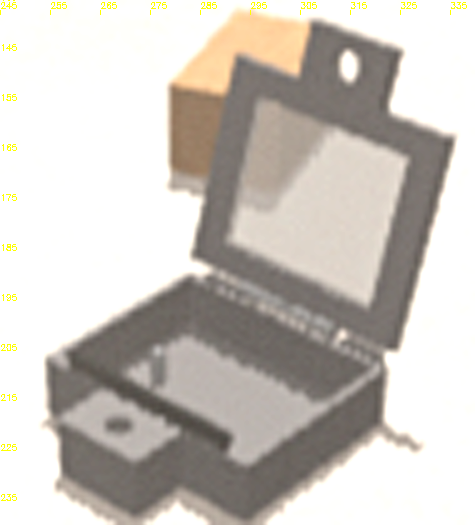

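View pics/scescr.png

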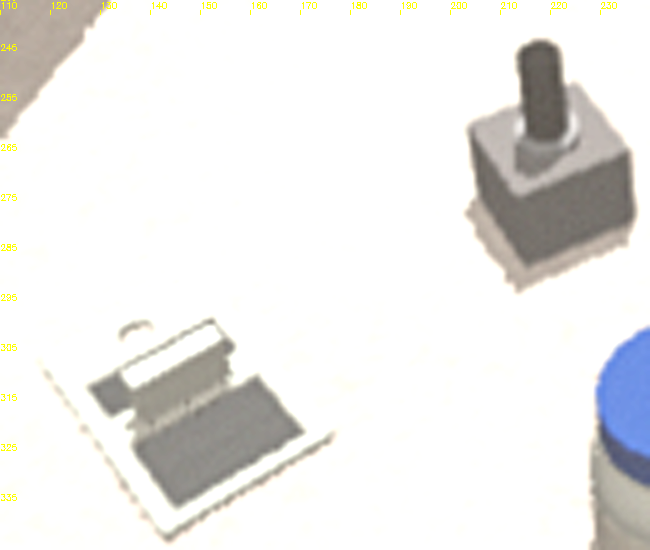

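```bash
cat > h.py <<'E'
import numpy as np, cv2
from rig import sense, grab_frame, camera_model, job
from scipy.optimize import least_squares
from scipy.spatial.transform import Rotation as R
np.set_printoptions(suppress=True,precision=2)
CM={n:camera_model(n) for n in("top","scene")}
def proj(n,P):
    m=CM[n]; T=np.linalg.inv(m["pose"]); K=np.array([[m["fx"],0,m["cx"]],[0,m["fy"],m["cy"]],[0,0,1.]])
    return cv2.projectPoints(np.atleast_2d(np.float64(P)),cv2.Rodrigues(T[:3,:3])[0],T[:3,3],K,m["dist_coeffs"])[0][:,0]
def ray(n,uv):
    m=CM[n];K=np.array([[m["fx"],0,m["cx"]],[0,m["fy"],m["cy"]],[0,0,1.]])
    u=cv2.undistortPoints(np.float64([[uv]]),K,m["dist_coeffs"])[0,0]
    return m["pose"][:3,3],m["pose"][:3,:3]@np.r_[u,1]
def atz(n,uv,z):
    o,d=ray(n,uv); return o+d*(z-o[2])/d[2]
def rz(a): return R.from_euler('z',a).as_matrix()
def crop(im,x,y,w,h,k,n,a=1.6):
    c=cv2.resize(im[y:y+h,x:x+w],None,fx=k,fy=k,interpolation=cv2.INTER_CUBIC)
    c=cv2.convertScaleAbs(c,alpha=a)
    for i in range(0,w,10):
        cv2.putText(c,str(x+i),(i*k,8),0,.28,(0,0,255),1); cv2.line(c,(i*k,10),(i*k,14),(0,0,255),1)
    for i in range(0,h,10):
        cv2.putText(c,str(y+i),(0,i*k),0,.28,(0,0,255),1)
    cv2.imwrite(n,c)
E
cat > fit.py <<'E'
from h import *
tc=lambda x,y:(185+x/6,160+y/6); ts=lambda x,y:(340+x/7,190+y/7)
sc=lambda x,y:(245+x/5,135+y/5); ss=lambda x,y:(110+x/5,235+y/5)
def fit(obs,x0,model):
    f=lambda p:np.concatenate([proj(n,model(p,P))[0]-uv for n,P,uv in obs])
    s=least_squares(f,x0,loss='soft_l1'); 
    for (n,P,uv),r in zip(obs,f(s.x).reshape(-1,2)): print('  ',n,P,r)
    return s.x
pl=lambda p,P: rz(p[2])@np.array(P)+[p[0],p[1],0]
# cassette: lower hole y: hinge y -126
# hinge y unknown: cover reaches 112; tray y -53..53 ; guess hinge at hy
def cas(p,P):
    if P[0]=='C':  # cover pts: x, r, offset(+ outer)
        _,x,r,o=P; th=p[4]
        # shut: dir -y; opening rotates up
        q=np.array([x,p[3]-r*np.cos(th)+o*np.sin(th),38+r*np.sin(th)+o*np.cos(th)])
    elif P[0]=='H': q=np.array([0,p[3]-126,34])
    elif P[0]=='P': q=np.array([p[5],p[6],22])
    else: q=np.array(P)
    return rz(p[2])@q+[p[0],p[1],0]
obs=[("top",('H',),tc(583,346)),("top",('P',),tc(388,435)),
("top",(65,-53,34),tc(560,175)),("top",(-65,-53,34),tc(523,512)),("top",(-65,53,34),tc(243,480)),("top",(65,53,34),tc(292,150)),
("scene",('H',),sc(118,425)),("scene",('P',),sc(158,348)),
("scene",('C',0,126,0),sc(349,66)),("scene",('C',-65,112,-4),sc(237,53)),("scene",('C',65,112,-4),sc(455,138)),
("scene",('C',-25,142,-4),sc(313,20)),("scene",('C',25,142,-4),sc(402,50)),
("top",('C',65,112,4),tc(122,58)),("top",('C',-65,112,4),tc(65,435)),("top",('C',25,142,4),tc(57,152)),("top",('C',-25,142,4),tc(38,300))]
print("cassette x,y,yaw,hingey,th,postx,posty",fit(obs,[600,60,0,57,2,-40,0],cas))
obs=[("top",(52,33,4),ts(548,140)),("top",(52,-33,4),ts(738,182)),("top",(-52,33,4),ts(490,447)),("top",(-52,-33,4),ts(688,488)),("top",(-40,0,4),ts(593,431)),
("scene",(52,-33,2),ss(165,537)),("scene",(52,33,4),ss(332,435)),("scene",(-40,0,4),ss(137,331)),
("scene",(-5,-18,26),ss(122,375)),("scene",(-5,18,26),ss(212,320)),("scene",(5,-18,26),ss(135,392))]
print("screen",fit(obs,[550,-280,0],pl))
obs=[("top",(25,25,40),ts(118,65)),("top",(25,-25,40),ts(270,122)),("top",(-25,25,40),ts(50,210)),
("scene",(-25,-25,40),ss(468,128)),("scene",(25,-25,40),ss(520,193)),("scene",(25,25,40),ss(632,152)),("scene",(-25,25,40),ss(575,88)),("scene",(0,0,84),ss(540,49))]
print("block",fit(obs,[580,-150,-.3],pl))
print("pin top from scene", atz("scene",ss(540,50),84))
for nm,n,uv in (("tub","top",(401,145)),("cup","top",(330,143))): print(nm,atz(n,uv,75 if nm=="tub" else 65))
E
python3 fit.py
```

```text
top ('H',) [ 0.28 -0.04]
   top ('P',) [-0.25 -0.16]
   top (65, -53, 34) [ 1.09 -0.57]
   top (-65, -53, 34) [0.13 0.35]
   top (-65, 53, 34) [-0.32  0.05]
   top (65, 53, 34) [-0.52 -1.63]
   scene ('H',) [-0.02 -0.12]
   scene ('P',) [-0.31  0.21]
   scene ('C', 0, 126, 0) [ 0.16 -0.02]
   scene ('C', -65, 112, -4) [-0.28  0.17]
   scene ('C', 65, 112, -4) [-1.3  -0.02]
   scene ('C', -25, 142, -4) [-0.17 -0.3 ]
   scene ('C', 25, 142, -4) [-1.33 -0.12]
   top ('C', 65, 112, 4) [-0.32 -0.17]
   top ('C', -65, 112, 4) [-0.34 -0.18]
   top ('C', 25, 142, 4) [ 0.1  -0.28]
   top ('C', -25, 142, 4) [-0.58 -0.08]
cassette x,y,yaw,hingey,th,postx,posty [541.6  108.39  -0.14  58.21   1.88 -40.29   2.77]
   top (52, 33, 4) [-0.27 -0.64]
   top (52, -33, 4) [ 0.21 -0.42]
   top (-52, 33, 4) [-0.2  -0.61]
   top (-52, -33, 4) [-0.44 -0.2 ]
   top (-40, 0, 4) [ 0.08 -0.32]
   scene (52, -33, 2) [-0.08  0.06]
   scene (52, 33, 4) [ 0.23 -0.92]
   scene (-40, 0, 4) [-0.37  0.31]
   scene (-5, -18, 26) [-0.61 -0.6 ]
   scene (-5, 18, 26) [-0.2   0.23]
   scene (5, -18, 26) [-0.75 -0.74]
screen [ 491.11 -291.74   -0.24]
   top (25, 25, 40) [-0.72 -0.66]
   top (25, -25, 40) [-1.59 -0.43]
   top (-25, 25, 40) [ 0.89 -0.89]
   scene (-25, -25, 40) [-0.59 -1.06]
   scene (25, -25, 40) [-0.75  0.74]
   scene (25, 25, 40) [-0.24 -0.51]
   scene (-25, 25, 40) [ 0.23 -1.73]
   scene (0, 0, 84) [-0.47  0.78]
block [ 538.17 -137.38   -0.41]
pin top from scene [ 537.77 -135.54   84.  ]
tub [ 683.17 -224.45   75.  ]
cup [693.7  -68.22  65.  ]
```

```bash
cat >> h.py <<'E'
def cmd(x,y,z,yaw):
    s=sense(); Rt=R.from_euler('xyz',s['tcp_rot']).as_matrix(); 
    d=Rt.T@(np.array([x,y,z])-s['eef_pos'])/10
    ty=np.arctan2(Rt[1,0],Rt[0,0]); dy=(yaw-ty+np.pi/2)%np.pi-np.pi/2
    print('clock',s['clock'],'pos',s['eef_pos'],'rot',s['tcp_rot'],'F',s['contact_force'],'op',s['opening'])
    print('translation',d,'twist',-dy, 'q6',s['qpos'][5])
E
python3 -c "
from h import *
cmd(491,-292,90,-.24)"
```

```text
clock 0.1 pos [ 242.52 -575.53  192.34] rot [-3.14  0.   -1.17] F [ 0.24 -0.15  0.58] op 1.0027092013000134
translation [-16.47 -33.91  10.25] twist -0.9319788114390546 q6 -0.0024206443082176758
```

arm_command(
  plan=[
    {"translation":[-3.3,-6.8,2],"twist":-0.12,"gripper":0.5},
    {"translation":[-6.6,-13.6,4],"twist":-0.24,"gripper":0.5},
    {"translation":[-10,-20.4,6],"twist":-0.36,"gripper":0.5},
    {"translation":[-13.2,-27,8],"twist":-0.48,"gripper":0.5},
    {"translation":[-16.5,-33.9,10],"twist":-0.6,"gripper":0.5},
  ],
)

```text
clock: 0.52
eef_pos: [375.4, -422.5, 138.6]
tcp_rot: [-3.141, 0.001, -0.567]
contact_force: [0.8, -0.2, -0.7]
opening: 0.501
```

```bash
python3 -c "
from h import *
cmd(491,-292,90,-.24)"
```

```text
clock 0.5167 pos [ 375.42 -422.45  138.55] rot [-3.14  0.   -0.57] F [ 0.8  -0.19 -0.66] op 0.5010010164655233
translation [  2.75 -17.21   4.87] twist -0.32668789322505387 q6 -0.28083217515994957
```

arm_command(
  plan=[
    {"translation":[0.6,-4,1],"twist":-0.12,"gripper":0.5},
    {"translation":[1.3,-8,2],"twist":-0.23,"gripper":0.5},
    {"translation":[2,-12.5,3.5],"twist":-0.3,"gripper":0.5},
    {"translation":[2.75,-17.2,4.9],"twist":-0.327,"gripper":0.5},
    {"translation":[2.75,-17.2,4.9],"twist":-0.327,"gripper":0.5},
  ],
)

```text
clock: 0.93
eef_pos: [492.6, -288.0, 87.9]
tcp_rot: [-3.139, 0.002, -0.236]
contact_force: [0.1, -0.8, 0.2]
opening: 0.501
```

Run:
```python
from h import *
cmd(491,-292,50,-.24)
t=grab_frame("top"); s=grab_frame("scene")
cv2.imwrite("pics/t1.png",t);cv2.imwrite("pics/s1.png",s)
crop(t,340,180,130,100,6,"pics/t1c.png");crop(s,90,200,140,150,5,"pics/s1c.png",1.2)
```

```text
clock 0.9333 pos [ 492.59 -288.02   87.93] rot [-3.14  0.   -0.24] F [ 0.09 -0.84  0.15] op 0.5012231114329927
translation [-0.05  0.43  3.79] twist 0.004248917624174453 q6 -0.2988546390522396
```

View pics/t1c.png

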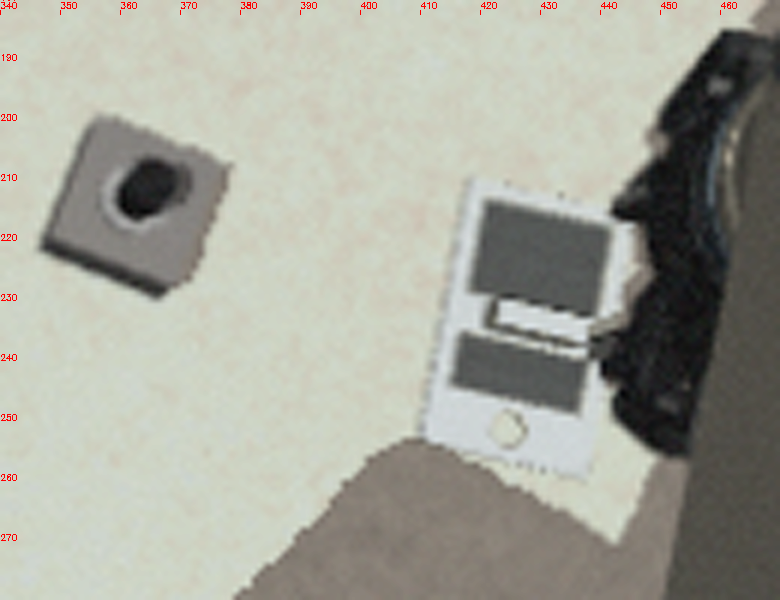

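View pics/s1c.png

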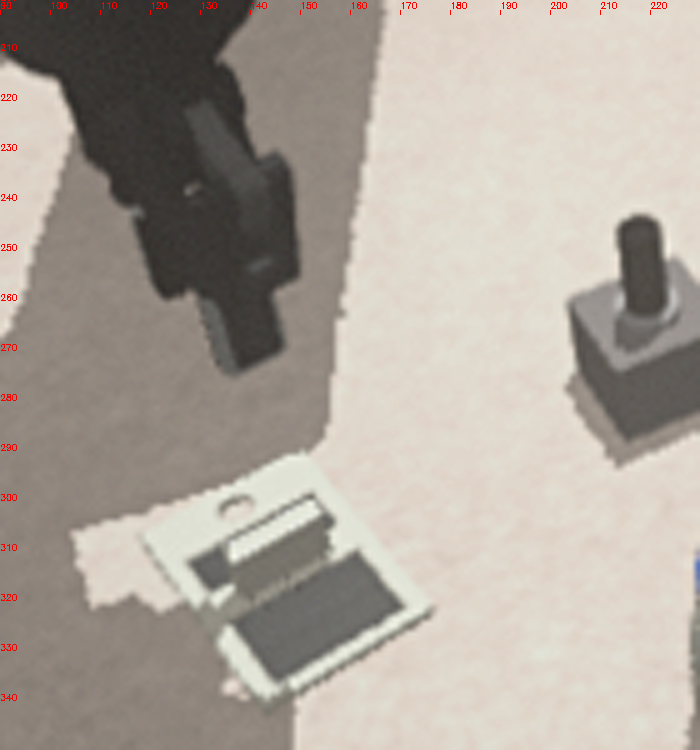

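arm_command(
  plan=[
    {"translation":[-0.05,0.4,2],"twist":0.004,"gripper":0.4},
    {"translation":[-0.05,0.4,4],"twist":0.004,"gripper":0.4},
    {"translation":[-0.05,0.4,6],"twist":0.004,"gripper":0.4},
    {"translation":[-0.05,0.4,7.4],"twist":0.004,"gripper":0.4},
    {"translation":[-0.05,0.4,8.0],"twist":0.004,"gripper":0.4},
  ],
  squeeze=50,
)

```text
clock: 1.45
eef_pos: [488.3, -293.0, 6.5]
tcp_rot: [-3.139, 0.006, -0.241]
contact_force: [0.2, 0.2, 0.1]
opening: 0.401
```

Run:
```python
from h import *
cmd(491,-292,7.5,-.24)
t=grab_frame("top"); s=grab_frame("scene")
crop(s,90,240,110,110,6,"pics/s2c.png",1.2)
```

```text
clock 1.45 pos [ 488.33 -292.99    6.5 ] rot [-3.14  0.01 -0.24] F [0.23 0.2  0.08] op 0.40054027498737854
translation [ 0.24 -0.16 -0.1 ] twist -0.0009562921923627066 q6 -0.3038549794726009
```

View pics/s2c.png

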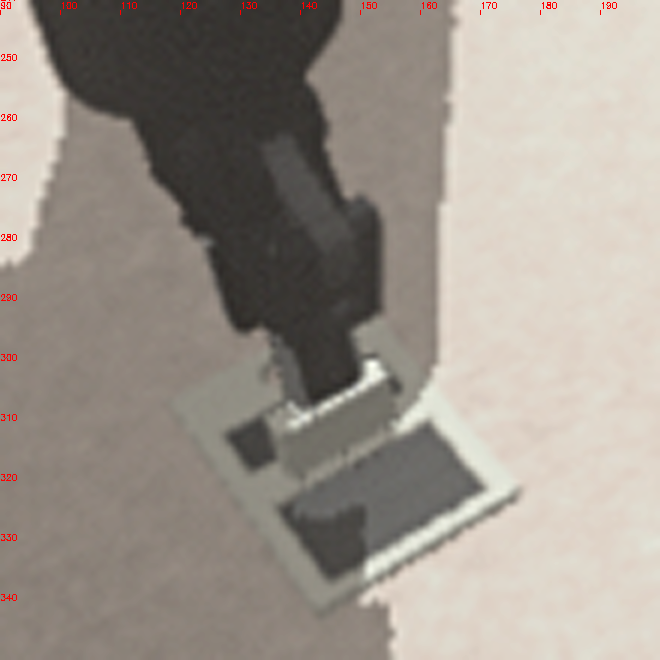

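Run:
```python
from h import *
s=sense(); p=s['eef_pos']; 
f=lambda q:((q-[90,240])*6).round()
ex=rz(-.24)[:,0]; ey=rz(-.24)[:,1]
for nm,a in (("front+x",1),("rear",-1)):
  for z in (6.5,12,18,26):
    P=[p+ex*a*17+ey*b+[0,0,z-6.5] for b in(-11,11)]
    print(nm,z,f(proj("scene",P)).tolist())
c=np.array([491.1,-291.7,0]);
print("rib top",f(proj("scene",[c+ex*a*5+ey*b*18+[0,0,26] for a in(-1,1) for b in (-1,1)])).tolist())
```

```text
front+x 6.5 [[322.0, 488.0], [389.0, 449.0]]
front+x 12 [[318.0, 476.0], [385.0, 437.0]]
front+x 18 [[314.0, 463.0], [382.0, 424.0]]
front+x 26 [[309.0, 445.0], [377.0, 406.0]]
rear 6.5 [[271.0, 422.0], [337.0, 385.0]]
rear 12 [[268.0, 410.0], [334.0, 373.0]]
rear 18 [[264.0, 397.0], [330.0, 360.0]]
rear 26 [[258.0, 379.0], [325.0, 343.0]]
rib top [[263.0, 416.0], [373.0, 355.0], [278.0, 436.0], [388.0, 374.0]]
```

Run:
```python
from h import *
p=np.array([492.6,-288,87.9])
ex=rz(-.24)[:,0]; ey=rz(-.24)[:,1]
f=lambda q:((q-[90,200])*5).round()
for a in (21,35,-21,-35):
  for dz in (0,8,13):
    P=[p+ex*a+ey*b+[0,0,dz] for b in(-11,11)]
    print(a,dz,f(proj("scene",P)).tolist())
```

```text
21 0 [[247.0, 453.0], [307.0, 421.0]]
21 8 [[242.0, 437.0], [302.0, 405.0]]
21 13 [[239.0, 426.0], [300.0, 394.0]]
35 0 [[266.0, 476.0], [326.0, 444.0]]
35 8 [[261.0, 460.0], [322.0, 427.0]]
35 13 [[258.0, 449.0], [319.0, 417.0]]
-21 0 [[192.0, 387.0], [251.0, 358.0]]
-21 8 [[187.0, 371.0], [247.0, 341.0]]
-21 13 [[184.0, 360.0], [244.0, 331.0]]
-35 0 [[175.0, 366.0], [233.0, 337.0]]
-35 8 [[170.0, 350.0], [229.0, 321.0]]
-35 13 [[167.0, 339.0], [226.0, 311.0]]
```

Run:
```python
from h import *
s=grab_frame("scene"); s=(255*(s/255.)**.4).astype(np.uint8)
crop(s,80,190,110,130,6,"pics/s3c.png",1.0)
```

```text
(no output)
```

View pics/s3c.png

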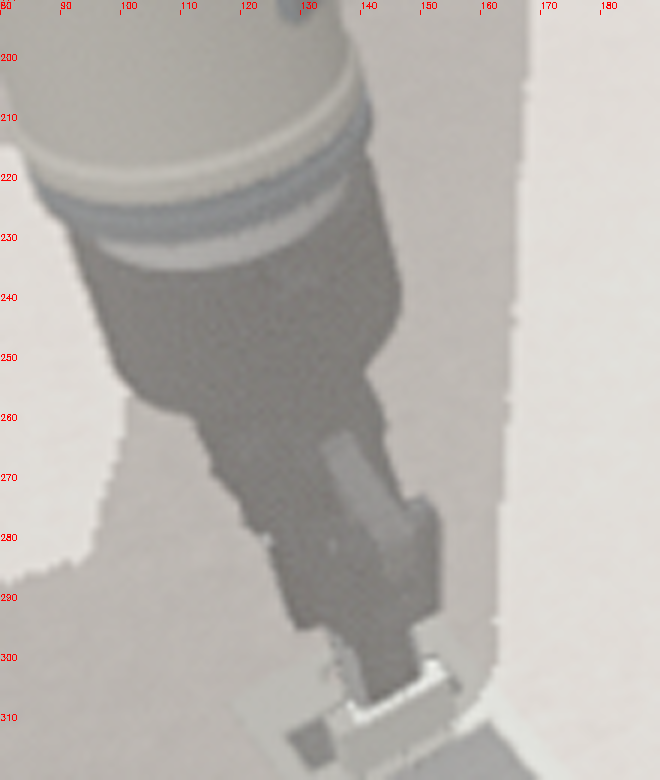

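Run:
```python
from h import *
s=grab_frame("top"); s=(255*(s/255.)**.5).astype(np.uint8)
crop(s,390,170,100,100,7,"pics/t3c.png",1.0)
p=sense()['eef_pos'];ex=rz(-.24)[:,0]; ey=rz(-.24)[:,1]
print(((proj("top",[p,p+[0,0,40],p+ex*17,p-ex*17])-[390,170])*7).round())
```

```text
[[275. 451.]
 [311. 437.]
 [284. 400.]
 [266. 501.]]
```

View pics/t3c.png

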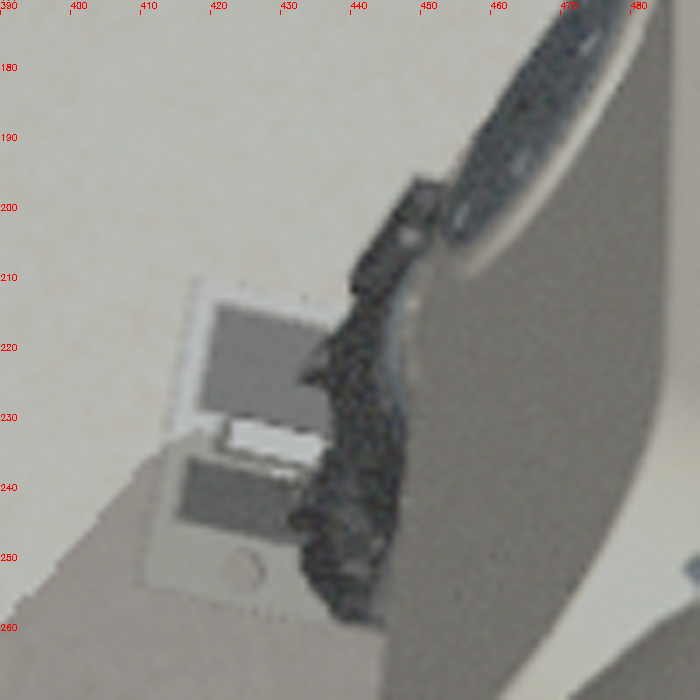

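Run:
```python
from h import *
p=sense()['eef_pos'];ex=rz(-.24)[:,0]; ey=rz(-.24)[:,1]
for dz in (37,73,110):
  print(dz,((proj("scene",[p+[0,0,dz]]+[p+ex*a*38+ey*b*42+[0,0,dz] for a,b in ((1,1),(1,-1),(-1,-1),(-1,1))])-[80,190])*6).round().tolist())
  print(dz,'top',((proj("top",[p+[0,0,dz]]+[p+ex*a*38+ey*b*42+[0,0,dz] for a,b in ((1,1),(1,-1),(-1,-1),(-1,1))])-[390,170])*7).round().tolist())
```

```text
37 [[367.0, 652.0], [556.0, 653.0], [288.0, 806.0], [177.0, 653.0], [436.0, 518.0]]
37 top [[309.0, 438.0], [200.0, 293.0], [457.0, 350.0], [417.0, 584.0], [158.0, 527.0]]
73 [[342.0, 568.0], [537.0, 568.0], [259.0, 720.0], [146.0, 568.0], [415.0, 434.0]]
73 top [[343.0, 425.0], [231.0, 275.0], [497.0, 334.0], [456.0, 576.0], [187.0, 517.0]]
110 [[315.0, 475.0], [517.0, 475.0], [227.0, 626.0], [113.0, 475.0], [392.0, 344.0]]
110 top [[382.0, 411.0], [265.0, 255.0], [540.0, 316.0], [499.0, 568.0], [220.0, 506.0]]
```

arm_command(
  plan=[
    {"translation":[0,0,0],"twist":0,"gripper":0},
    {"translation":[0,0,0],"twist":0,"gripper":0},
    {"translation":[0,0,0],"twist":0,"gripper":0},
    {"translation":[0,0,0],"twist":0,"gripper":0},
    {"translation":[0,0,0],"twist":0,"gripper":0},
  ],
  squeeze=50,
)

```text
clock: 2.07
eef_pos: [490.5, -293.6, 9.3]
tcp_rot: [-3.14, 0.002, -0.241]
contact_force: [-0.5, -0.1, 0.9]
opening: 0.003
```

Run:
```python
from h import *
cmd(491,-292,7.5,-.24)
s=grab_frame("scene"); s=(255*(s/255.)**.4).astype(np.uint8)
crop(s,80,240,110,100,7,"pics/s4c.png",1.0)
```

```text
clock 2.0667 pos [ 490.53 -293.62    9.35] rot [-3.14  0.   -0.24] F [-0.51 -0.06  0.95] op 0.002949126030869863
translation [ 0.01 -0.17  0.19] twist -0.0006191168679225978 q6 -0.3034582452419914
```

View pics/s4c.png

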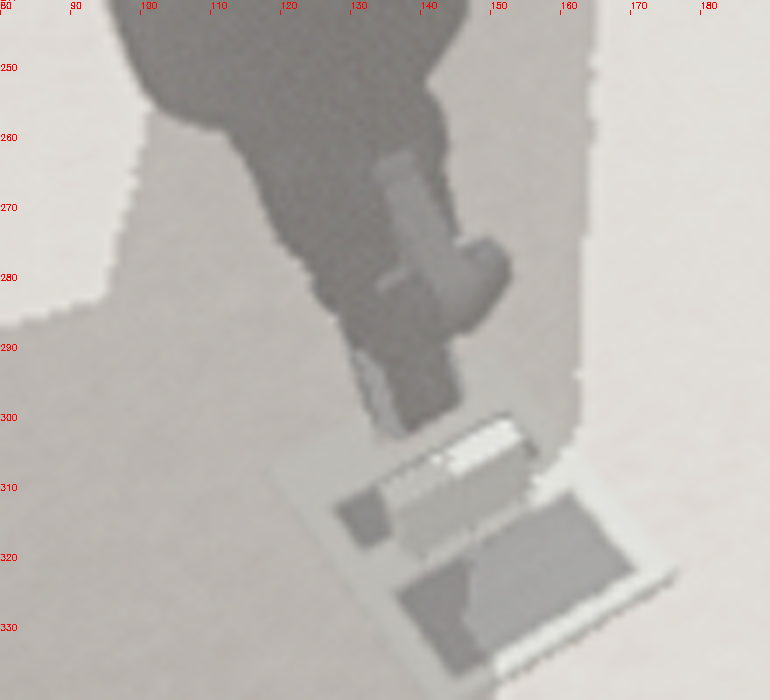

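Run:
```python
from h import *
s=grab_frame("top"); s=(255*(s/255.)**.5).astype(np.uint8)
crop(s,400,180,80,90,8,"pics/t4c.png",1.0)
p=sense()['eef_pos']
for dz in(0,20,37): print(proj("top",p+[0,0,dz]),proj("scene",p+[0,0,dz]))
```

```text
[[429.33 234.32]] [[145.1  312.43]]
[[431.87 233.37]] [[142.99 305.11]]
[[434.1  232.54]] [[141.15 298.7 ]]
```

View pics/t4c.png

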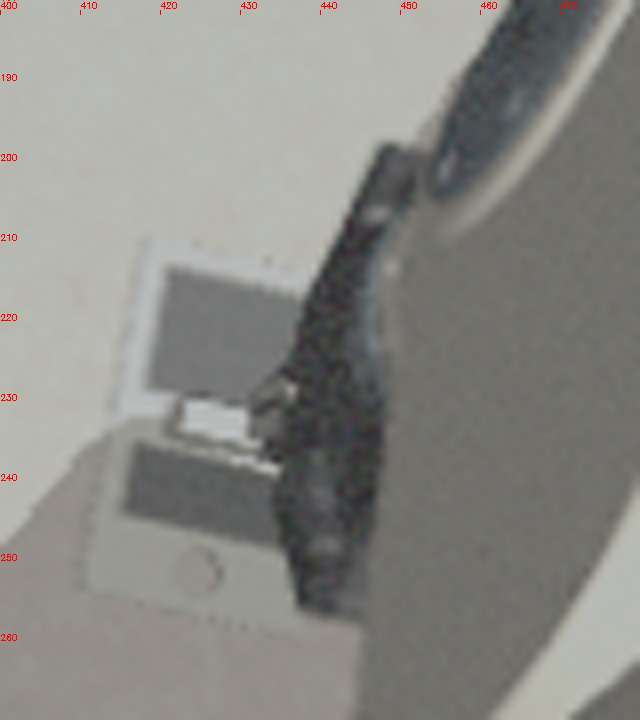

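```bash
cat >> h.py <<'E'
def tri(obs):
    A=np.zeros((3,3));b=np.zeros(3)
    for n,uv in obs:
        o,d=ray(n,uv); d=d/np.linalg.norm(d); M=np.eye(3)-np.outer(d,d); A+=M; b+=M@o
    X=np.linalg.solve(A,b)
    return X,[proj(n,X)[0]-uv for n,uv in obs]
E
python3 - <<'E'
from h import *
for t in ((431.2,229),(431.2,231),(431.5,233)):
  X,r=tri([("scene",(146,297.1)),("top",t)]); print(X,r)
p=sense()['eef_pos']; print("offset in tool",rz(-.24).T@(X-p))
E
```

```text
[ 497.68 -287.15   49.1 ] [array([ 0.38, -0.04]), array([0.25, 0.17])]
[ 494.31 -286.65   46.37] [array([-0.37,  0.04]), array([-0.24, -0.16])]
[ 491.04 -286.5    43.99] [array([-1.26,  0.12]), array([-0.82, -0.57])]
offset in tool [-1.04  6.97 34.84]
```

The fingers closed on nothing. Triangulating the shut tips puts them at z≈46 when the reported TCP z is 9, so the real tips are about 37 mm above the reported TCP. I'll open and go down in steps, watching the force.

arm_command(
  plan=[
    {"translation":[0,-0.17,0],"twist":0,"gripper":0.33},
    {"translation":[0,-0.17,0],"twist":0,"gripper":0.33},
    {"translation":[0,-0.17,0.5],"twist":0,"gripper":0.33},
    {"translation":[0,-0.17,1.5],"twist":0,"gripper":0.33},
    {"translation":[0,-0.17,2.2],"twist":0,"gripper":0.33},
  ],
)

```text
clock: 2.58
eef_pos: [490.5, -291.6, -14.0]
tcp_rot: [-3.14, 0.003, -0.241]
contact_force: [-0.2, -0.8, -0.6]
opening: 0.331
```

Run:
```python
from h import *
cmd(491,-292,-20,-.24)
s=grab_frame("scene"); s=(255*(s/255.)**.4).astype(np.uint8)
crop(s,80,240,110,100,7,"pics/s5c.png",1.0)
```

```text
clock 2.5833 pos [ 490.49 -291.63  -13.99] rot [-3.14  0.   -0.24] F [-0.23 -0.78 -0.59] op 0.3312603871930531
translation [0.06 0.02 0.6 ] twist -0.0005566520306965472 q6 -0.3007020652581844
```

View pics/s5c.png

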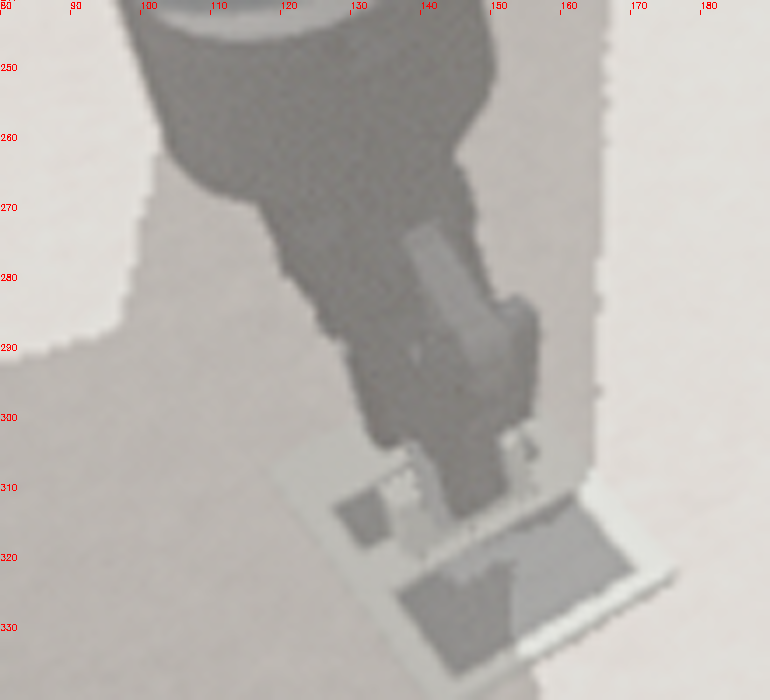

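arm_command(
  plan=[
    {"translation":[0.05,0,0.6],"twist":0,"gripper":0.33},
    {"translation":[0.05,0,1.2],"twist":0,"gripper":0.33},
    {"translation":[0.05,0,1.4],"twist":0,"gripper":0},
    {"translation":[0.05,0,1.4],"twist":0,"gripper":0},
    {"translation":[0.05,0,1.4],"twist":0,"gripper":0},
  ],
  squeeze=50,
)

```text
clock: 3.05
eef_pos: [489.9, -291.1, -29.5]
tcp_rot: [-3.139, 0.005, -0.241]
contact_force: [-0.2, -0.4, 0.2]
opening: 0.1
```

Run:
```python
from h import *
cmd(491,-292,-20,-.24)
s=grab_frame("scene"); s=(255*(s/255.)**.4).astype(np.uint8)
crop(s,80,240,110,100,7,"pics/s6c.png",1.0)
```

```text
clock 3.05 pos [ 489.89 -291.09  -29.5 ] rot [-3.14  0.01 -0.24] F [-0.21 -0.38  0.18] op 0.10035845175971787
translation [ 0.12  0.06 -0.95] twist -0.000513742985337684 q6 -0.30050474816821876
```

View pics/s6c.png

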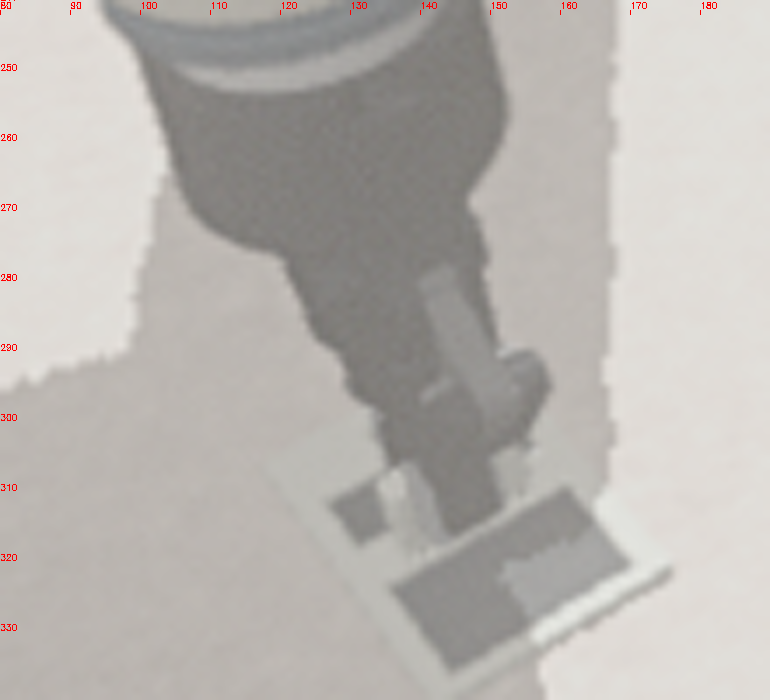

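The picture shows the fingers closed on the rib (opening 0.10) around pixel (146,308). Lifting.

arm_command(
  plan=[
    {"translation":[0,0,0],"twist":0,"gripper":0},
    {"translation":[0,0,-1.5],"twist":0,"gripper":0},
    {"translation":[0,0,-4],"twist":0,"gripper":0},
    {"translation":[0,0,-7.5],"twist":0,"gripper":0},
    {"translation":[0,0,-11],"twist":0,"gripper":0},
  ],
  squeeze=60,
)

```text
clock: 3.52
eef_pos: [489.8, -291.2, 81.6]
tcp_rot: [-3.138, 0.006, -0.241]
contact_force: [0.8, 0.1, -0.3]
opening: 0.101
```

Run:
```python
from h import *
cmd(491,-292,-20,-.24)
s=grab_frame("scene"); s=(255*(s/255.)**.5).astype(np.uint8)
crop(s,60,180,130,120,6,"pics/s7c.png",1.0)
```

```text
clock 3.5167 pos [ 489.81 -291.23   81.64] rot [-3.14  0.01 -0.24] F [ 0.76  0.06 -0.32] op 0.10060375402010312
translation [ 0.2   0.08 10.16] twist -0.0005975565637210689 q6 -0.30021332353170016
```

View pics/s7c.png

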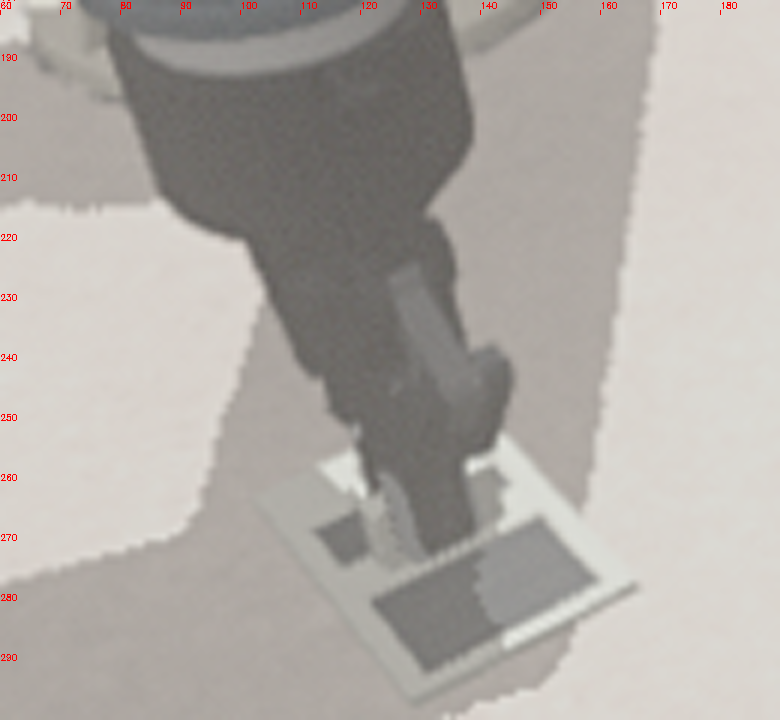

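```bash
cat > tgt.py <<'E'
from h import *
CAS=np.array([541.6,108.39]);CY=-0.14
def cw(x,y,z=0): return rz(CY)@np.array([x,y,z])+np.r_[CAS,0]
E
python3 - <<'E'
from tgt import *
from fit import fit
ss=lambda x,y:(60+x/6,180+y/6)
m=lambda p,P: rz(p[2])@np.array(P)+[p[0],p[1],p[3]]
print(fit([("scene",(52,-33,2),ss(412,705)),("scene",(52,33,4),ss(638,590)),("scene",(-52,-33,4),ss(255,500))],[490,-291,-.24,111],m))
print("post",cw(-40.3,2.8)," screen target",cw(-.3,2.8))
t=cw(-.3,2.8); cmd(t[0],t[1],100,CY)
E
```

```text
top ('H',) [ 0.28 -0.04]
   top ('P',) [-0.25 -0.16]
   top (65, -53, 34) [ 1.09 -0.57]
   top (-65, -53, 34) [0.13 0.35]
   top (-65, 53, 34) [-0.32  0.05]
   top (65, 53, 34) [-0.52 -1.63]
   scene ('H',) [-0.02 -0.12]
   scene ('P',) [-0.31  0.21]
   scene ('C', 0, 126, 0) [ 0.16 -0.02]
   scene ('C', -65, 112, -4) [-0.28  0.17]
   scene ('C', 65, 112, -4) [-1.3  -0.02]
   scene ('C', -25, 142, -4) [-0.17 -0.3 ]
   scene ('C', 25, 142, -4) [-1.33 -0.12]
   top ('C', 65, 112, 4) [-0.32 -0.17]
   top ('C', -65, 112, 4) [-0.34 -0.18]
   top ('C', 25, 142, 4) [ 0.1  -0.28]
   top ('C', -25, 142, 4) [-0.58 -0.08]
cassette x,y,yaw,hingey,th,postx,posty [541.6  108.39  -0.14  58.21   1.88 -40.29   2.77]
   top (52, 33, 4) [-0.27 -0.64]
   top (52, -33, 4) [ 0.21 -0.42]
   top (-52, 33, 4) [-0.2  -0.61]
   top (-52, -33, 4) [-0.44 -0.2 ]
   top (-40, 0, 4) [ 0.08 -0.32]
   scene (52, -33, 2) [-0.08  0.06]
   scene (52, 33, 4) [ 0.23 -0.92]
   scene (-40, 0, 4) [-0.37  0.31]
   scene (-5, -18, 26) [-0.61 -0.6 ]
   scene (-5, 18, 26) [-0.2   0.23]
   scene (5, -18, 26) [-0.75 -0.74]
screen [ 491.11 -291.74   -0.24]
   top (25, 25, 40) [-0.72 -0.66]
   top (25, -25, 40) [-1.59 -0.43]
   top (-25, 25, 40) [ 0.89 -0.89]
   scene (-25, -25, 40) [-0.59 -1.06]
   scene (25, -25, 40) [-0.75  0.74]
   scene (25, 25, 40) [-0.24 -0.51]
   scene (-25, 25, 40) [ 0.23 -1.73]
   scene (0, 0, 84) [-0.47  0.78]
block [ 538.17 -137.38   -0.41]
pin top from scene [ 537.77 -135.54   84.  ]
tub [ 683.17 -224.45   75.  ]
cup [693.7  -68.22  65.  ]
   scene (52, -33, 2) [-0.11  0.71]
   scene (52, 33, 4) [-0.15 -0.8 ]
   scene (-52, -33, 4) [0.29 0.01]
[ 487.73 -290.36   -0.25  108.38]
post [502.09 116.79   0.  ]  screen target [541.69 111.2    0.  ]
clock 3.5667 pos [ 493.75 -293.58   88.8 ] rot [-3.14 -0.   -0.24] F [ 2.91 -2.3   4.88] op 0.09831312061450646
translation [ -4.98 -40.46  -1.13] twist -0.1005760616400968 q6 -0.3002040439234979
```

arm_command(
  plan=[
    {"translation":[-0.5,-3,-2],"twist":-0.02,"gripper":0},
    {"translation":[-1,-7,-3],"twist":-0.05,"gripper":0},
    {"translation":[-1.5,-11,-3],"twist":-0.08,"gripper":0},
    {"translation":[-2,-15,-3],"twist":-0.1,"gripper":0},
    {"translation":[-2.5,-19,-3],"twist":-0.1,"gripper":0},
  ],
)

```text
clock: 3.98
eef_pos: [514.9, -101.6, 119.6]
tcp_rot: [3.141, -0.005, -0.14]
contact_force: [1.0, 0.2, -0.8]
opening: 0.099
```

```bash
sed -i 's/^obs=\|^print(/pass;&/' fit.py
python3 - <<'E'
from tgt import *
t=cw(-.3,2.8); cmd(t[0],t[1],80,CY)
E
```

```text
clock 3.9833 pos [ 514.88 -101.58  119.55] rot [ 3.14 -0.01 -0.14] F [ 1.02  0.22 -0.78] op 0.09929016134558241
translation [ -0.33 -21.45   3.95] twist -1.2844945137091557e-05 q6 -0.057807113996613056
```

arm_command(
  plan=[
    {"translation":[-0.1,-4,0],"twist":0,"gripper":0},
    {"translation":[-0.2,-8,1],"twist":0,"gripper":0},
    {"translation":[-0.3,-12.1,2],"twist":0,"gripper":0},
    {"translation":[-0.3,-16.2,3],"twist":0,"gripper":0},
    {"translation":[-0.3,-20,4],"twist":0,"gripper":0},
  ],
)

```text
clock: 4.4
eef_pos: [540.3, 99.1, 79.6]
tcp_rot: [-3.141, -0.007, -0.14]
contact_force: [0.2, 0.3, -0.6]
opening: 0.102
```

Run:
```python
from tgt import *
t=cw(-.3,2.8); cmd(t[0],t[1],40,CY)
```

```text
clock 4.4 pos [540.27  99.06  79.59] rot [-3.14 -0.01 -0.14] F [ 0.21  0.34 -0.61] op 0.10228675938133942
translation [-0.05 -1.22  3.96] twist 6.694175119337231e-05 q6 0.3212680231085719
```

arm_command(
  plan=[
    {"translation":[0,-0.6,1],"twist":0,"gripper":0},
    {"translation":[0,-1.2,2.5],"twist":0,"gripper":0},
    {"translation":[0,-1.2,3.5],"twist":0,"gripper":0},
    {"translation":[0,-1.2,4],"twist":0,"gripper":0},
    {"translation":[0,-1.2,4],"twist":0,"gripper":0},
  ],
)

```text
clock: 4.82
eef_pos: [541.2, 110.0, 38.5]
tcp_rot: [3.141, -0.004, -0.14]
contact_force: [-0.3, -1.3, -0.3]
opening: 0.096
```

Run:
```python
from tgt import *
t=cw(-.3,2.8); cmd(t[0],t[1],40,CY)
s=grab_frame("scene");t=grab_frame("top")
s=(255*(s/255.)**.5).astype(np.uint8);t=(255*(t/255.)**.5).astype(np.uint8)
crop(s,240,120,110,125,6,"pics/s8c.png",1.0);crop(t,190,160,110,95,7,"pics/t8c.png",1.0)
cv2.imwrite("pics/s8.png",s)
```

```text
clock 4.8167 pos [541.18 110.    38.5 ] rot [ 3.14 -0.   -0.14] F [-0.33 -1.27 -0.27] op 0.09577134842036028
translation [ 0.03 -0.13 -0.15] twist -0.0003887700654190418 q6 0.3416423885762868
```

View pics/s8c.png

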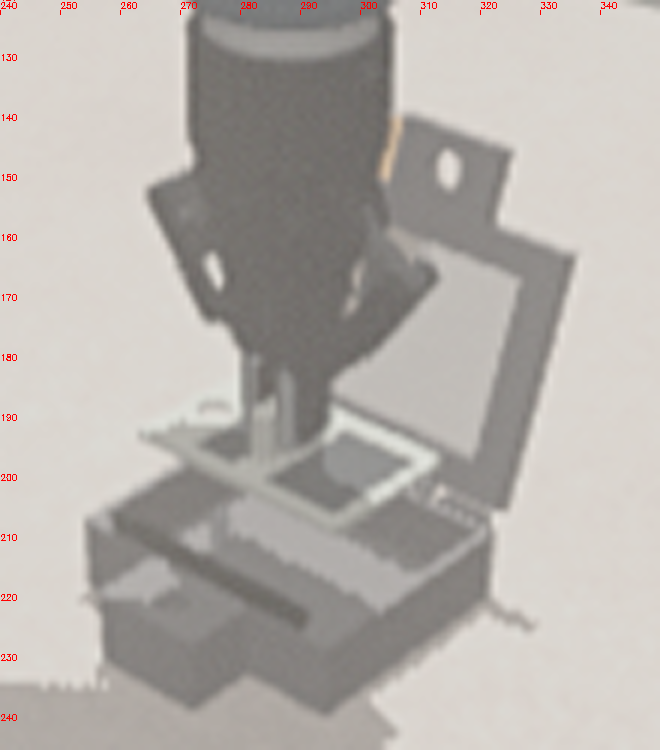

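View pics/t8c.png

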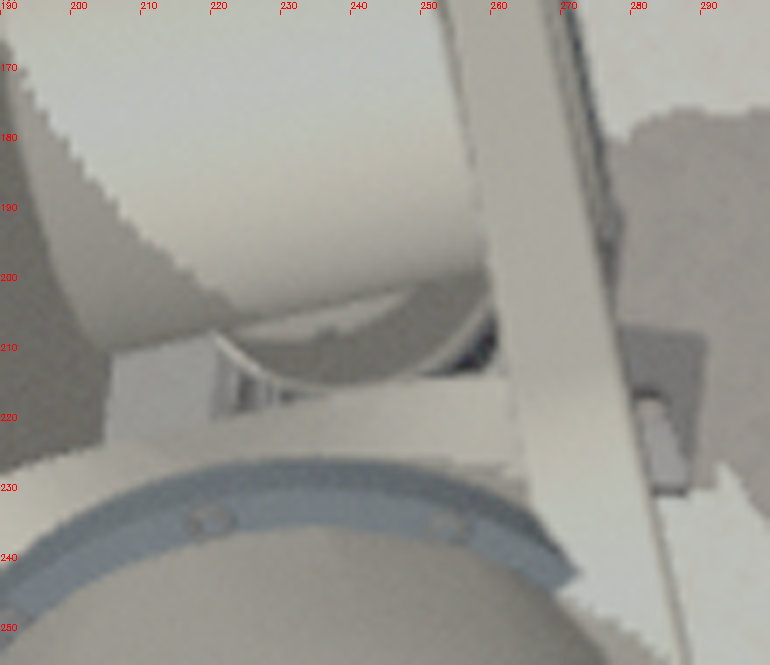

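```bash
cat > fs.py <<'E'
from tgt import *
def fitscr(obs,x0,zfix=None):
    def m(p,P):
        z=p[3] if zfix is None else zfix
        return rz(p[2])@np.array(P)+[p[0],p[1],z]
    f=lambda p:np.concatenate([proj("scene",m(p,P))[0]-uv for P,uv in obs])
    s=least_squares(f,x0); p=s.x
    print('screen',p,'res',f(p).reshape(-1,2).round(1).tolist()); e=m(p,(-40,0,0)); 
    print(' eye',e,'eye-post in cassette axes',rz(CY).T@(e-cw(-40.3,2.8)),'dyaw',p[2]-CY)
E
python3 - <<'E'
from fs import *
c=lambda x,y:(240+x/6,120+y/6)
obs=[((52,-33,2),c(338,528)),((52,33,4),c(440,458)),((-52,-33,4),c(140,434)),((-40,0,4),c(213,409))]
fitscr(obs,[541,110,-.14,68]); fitscr(obs,[541,110,-.14],68.)
E
```

```text
screen [529.24 128.29  -0.1   54.24] res [[-0.0, 0.5], [-0.2, -0.4], [-0.0, -0.2], [0.2, 0.2]]
 eye [489.45 132.44  54.24] eye-post in cassette axes [-14.69  13.74  54.24] dyaw 0.03606994424997853
screen [540.49 110.98  -0.11] res [[0.1, 0.8], [0.5, -0.4], [-0.6, -0.5], [-0.0, -0.1]]
 eye [500.73 115.44  68.  ] eye-post in cassette axes [-1.15 -1.52 68.  ] dyaw 0.02830543729164446
```

arm_command(
  plan=[
    {"translation":[0.05,-0.1,0.5],"twist":0,"gripper":0},
    {"translation":[0.09,-0.18,1.5],"twist":0,"gripper":0},
    {"translation":[0.09,-0.18,2.5],"twist":0,"gripper":0},
    {"translation":[0.09,-0.18,3.2],"twist":0,"gripper":0},
    {"translation":[0.09,-0.18,3.6],"twist":0,"gripper":0},
  ],
)

```text
clock: 5.33
eef_pos: [542.8, 111.4, 2.3]
tcp_rot: [3.141, -0.005, -0.141]
contact_force: [0.3, -0.7, -0.6]
opening: 0.1
```

Run:
```python
from tgt import *
cmd(541.7,111.2,-25.5,CY)
s=grab_frame("scene"); print(sense()['eef_pos'])
s=(255*(s/255.)**.5).astype(np.uint8)
crop(s,240,140,100,105,7,"pics/s9c.png",1.0)
```

```text
clock 5.3333 pos [542.78 111.4    2.32] rot [ 3.14 -0.   -0.14] F [ 0.3  -0.68 -0.6 ] op 0.10040411276407347
translation [-0.12  0.03  2.78] twist -0.0011319996101728513 q6 0.34447039006604985
[542.54 111.39   2.02]
```

View pics/s9c.png

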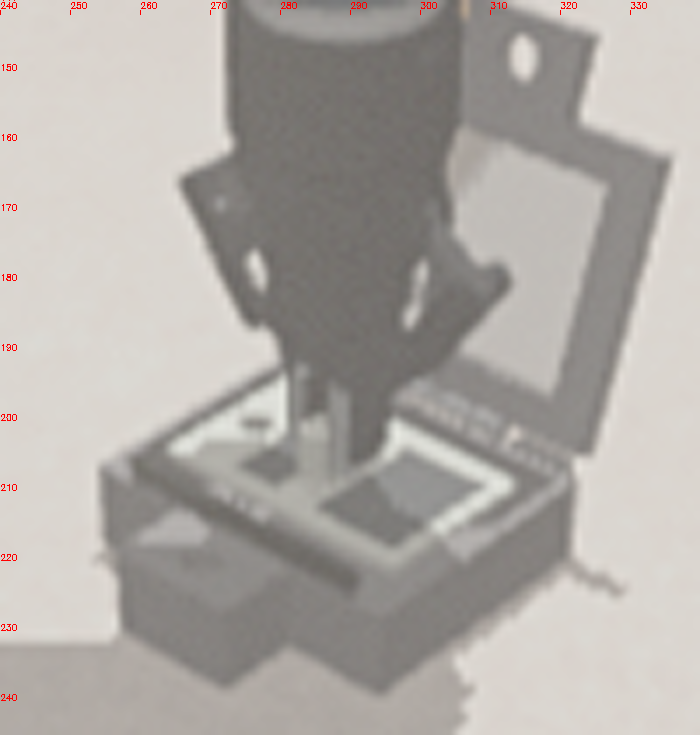

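Run:
```python
from fs import *
c=lambda x,y:(240+x/7,140+y/7)
obs=[((52,33,4),c(516,483)),((-40,0,4),c(257,423)),((52,-33,4),c(398,563)),((-52,33,4),c(285,382))]
fitscr(obs,[541,110,-.14],31.7)
for y in (421,424): print(rz(CY).T@(atz("scene",c(257,y),35.7)-cw(-40.3,2.8)))
```

```text
screen [542.78 110.66  -0.1 ] res [[0.1, -0.3], [-0.5, 0.3], [0.1, 0.8], [0.3, -1.0]]
 eye [503.   114.84  31.7 ] eye-post in cassette axes [ 1.18 -1.8  31.7 ] dyaw 0.03535142350392534
[ 0.35  1.11 35.7 ]
[ 1.65 -0.3  35.7 ]
```

arm_command(
  plan=[
    {"translation":[-0.08,0,0.5],"twist":0,"gripper":0},
    {"translation":[-0.08,0,1],"twist":0,"gripper":0},
    {"translation":[-0.08,0,1.5],"twist":0,"gripper":0},
    {"translation":[-0.08,0,2],"twist":0,"gripper":0},
    {"translation":[-0.08,0,2.4],"twist":0,"gripper":0},
  ],
)

```text
clock: 5.8
eef_pos: [541.8, 111.5, -22.5]
tcp_rot: [3.141, -0.004, -0.141]
contact_force: [-0.0, 0.2, -0.6]
opening: 0.1
```

Run:
```python
from tgt import *
cmd(541.7,111.2,-25.5,CY)
s=grab_frame("scene"); print(sense()['eef_pos'],sense()['contact_force'])
s=(255*(s/255.)**.5).astype(np.uint8)
crop(s,240,140,100,105,7,"pics/s10c.png",1.0)
```

```text
clock 5.8 pos [541.81 111.48 -22.52] rot [ 3.14 -0.   -0.14] F [-0.02  0.25 -0.57] op 0.10033594797701727
translation [-0.01  0.03  0.3 ] twist -0.0010219375573128353 q6 0.3451828136500542
[541.38 111.4  -23.09] [ 0.36 -0.17 -1.1 ]
```

View pics/s10c.png

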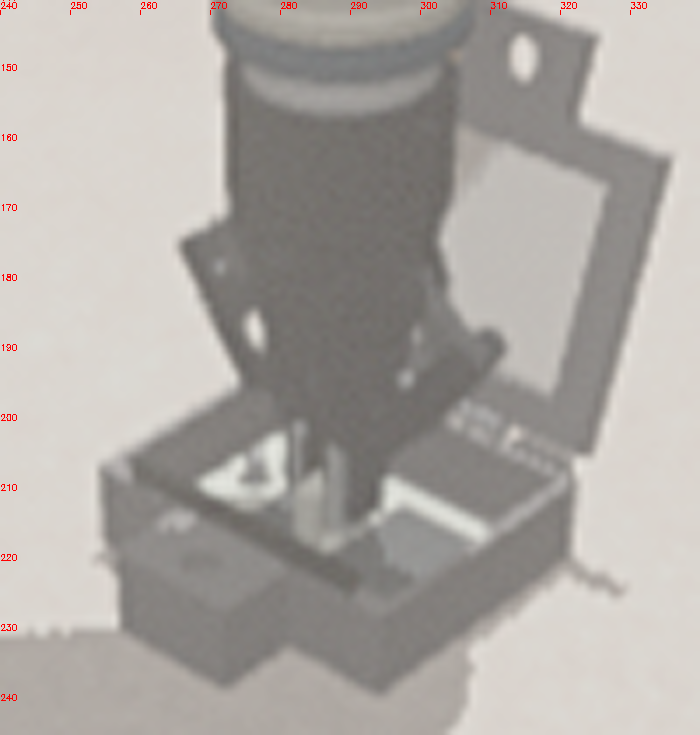

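The post shows through the eye at about pixel (277,206). I'll lower the last 3 mm and release.

arm_command(
  plan=[
    {"translation":[0,0,0.15],"twist":0,"gripper":0},
    {"translation":[0,0,0.25],"twist":0,"gripper":0},
    {"translation":[0,0,0.25],"twist":0,"gripper":0.3},
    {"translation":[0,0,0.25],"twist":0,"gripper":0.3},
    {"translation":[0,0,0.25],"twist":0,"gripper":0.3},
  ],
)

```text
clock: 6.27
eef_pos: [541.6, 111.4, -25.4]
tcp_rot: [3.141, -0.004, -0.141]
contact_force: [-0.3, 0.7, 0.7]
opening: 0.297
```

arm_command(
  plan=[
    {"translation":[0,0,-1],"twist":0,"gripper":0.3},
    {"translation":[0,0,-3],"twist":0,"gripper":0.3},
    {"translation":[0,0,-6],"twist":0,"gripper":0.3},
    {"translation":[0,0,-9],"twist":0,"gripper":0.3},
    {"translation":[0,0,-12],"twist":0,"gripper":0.3},
  ],
)

```text
clock: 6.68
eef_pos: [540.9, 111.5, 96.7]
tcp_rot: [3.141, -0.004, -0.141]
contact_force: [0.4, 0.1, 0.2]
opening: 0.299
```

Run:
```python
from tgt import *
cmd(541.7,111.2,-25.5,CY)
s=grab_frame("scene"); print(sense()['eef_pos'],sense()['contact_force'])
s=(255*(s/255.)**.5).astype(np.uint8)
crop(s,240,130,100,115,6,"pics/s11c.png",1.0)
```

```text
clock 6.6833 pos [540.94 111.52  96.7 ] rot [ 3.14 -0.   -0.14] F [0.39 0.05 0.2 ] op 0.2985674219594345
translation [ 0.03  0.01 12.22] twist -0.0010605023374177236 q6 0.3446152142987046
[544.55 112.27 102.49] [3.25 0.52 4.13]
```

View pics/s11c.png

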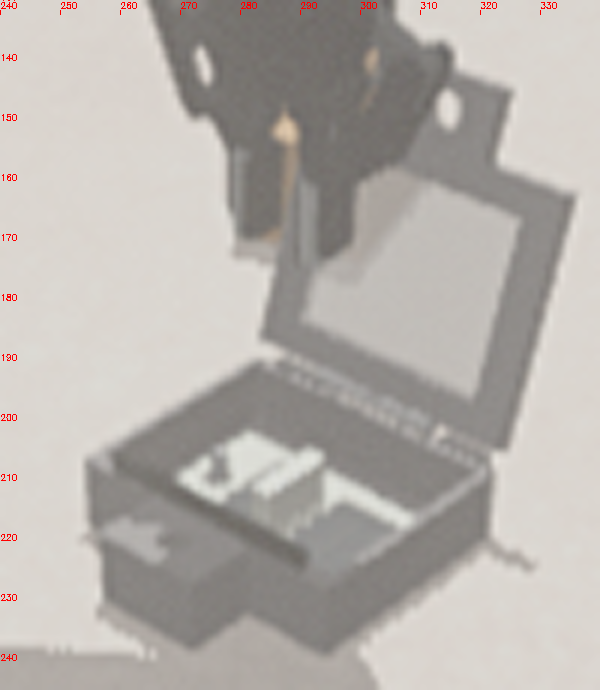

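```bash
cat >> tgt.py <<'E'
def cl(y,tz,x=0):
    t=cw(x,y); cmd(t[0],t[1],tz-37,CY)
E
python3 - <<'E'
from tgt import *
cl(136,215)
E
```

```text
clock 6.7333 pos [544.55 112.27 102.49] rot [-3.14 -0.01 -0.14] F [3.25 0.52 4.13] op 0.296956092206338
translation [ -0.17 -13.19  -7.53] twist -0.0010622844181962243 q6 0.3446062240016972
```

arm_command(
  plan=[
    {"translation":[-0.1,0,-4],"twist":0,"gripper":0},
    {"translation":[-0.1,-1,-8],"twist":0,"gripper":0},
    {"translation":[-0.1,-5,-8],"twist":0,"gripper":0},
    {"translation":[-0.1,-9.2,-8],"twist":0,"gripper":0},
    {"translation":[-0.1,-13.2,-8],"twist":0,"gripper":0},
  ],
)

```text
clock: 7.15
eef_pos: [562.1, 244.7, 185.4]
tcp_rot: [-3.138, -0.015, -0.143]
contact_force: [0.6, 0.3, -0.2]
opening: -0.004
```

Run:
```python
from tgt import *
cl(136,150)
s=grab_frame("scene"); 
s=(255*(s/255.)**.5).astype(np.uint8)
crop(s,220,80,140,150,4,"pics/s12c.png",1.0)
```

```text
clock 7.15 pos [562.12 244.7  185.42] rot [-3.14 -0.01 -0.14] F [ 0.63  0.27 -0.25] op -0.004016113028479237
translation [-0.23  0.21  7.24] twist -0.002540537956850608 q6 0.5553468368899235
```

View pics/s12c.png

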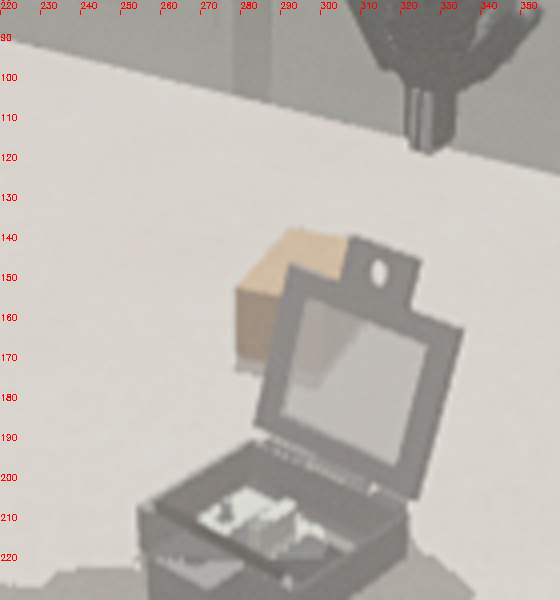

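Run:
```python
from tgt import *
for z in (185,200,215,222,230): print(z,proj("scene",[562.1,244.7,z]))
cl(136,150)
```

```text
185 [[326.56 132.53]]
200 [[327.02 126.7 ]]
215 [[327.47 120.76]]
222 [[327.69 117.95]]
230 [[327.94 114.71]]
clock 7.2 pos [562.84 251.59 184.83] rot [-3.13 -0.01 -0.14] F [0.69 5.75 0.73] op 0.00028885609344577
translation [-0.21  0.93  7.17] twist -0.0004529725946551544 q6 0.5595036117935361
```

arm_command(
  plan=[
    {"translation":[-0.2,0.5,2],"twist":0,"gripper":0},
    {"translation":[-0.2,0.5,5],"twist":0,"gripper":0},
    {"translation":[-0.2,0.9,7],"twist":0,"gripper":0},
    {"translation":[-0.2,2.5,7.2],"twist":0,"gripper":0},
    {"translation":[-0.2,3.5,7.2],"twist":0,"gripper":0},
  ],
)

```text
clock: 7.62
eef_pos: [555.7, 216.3, 111.9]
tcp_rot: [-3.135, -0.012, -0.14]
contact_force: [-0.2, 1.7, 0.7]
opening: -0.001
```

Run:
```python
from tgt import *
cl(73,144)
s=grab_frame("scene"); 
s=(255*(s/255.)**.5).astype(np.uint8)
crop(s,220,80,140,150,4,"pics/s13c.png",1.0)
```

```text
clock 7.6167 pos [555.73 216.26 111.91] rot [-3.14 -0.01 -0.14] F [-0.15  1.72  0.7 ] op -0.0012836158803959433
translation [0.1  3.58 0.47] twist 0.0002817721684040819 q6 0.5085970944034196
```

View pics/s13c.png

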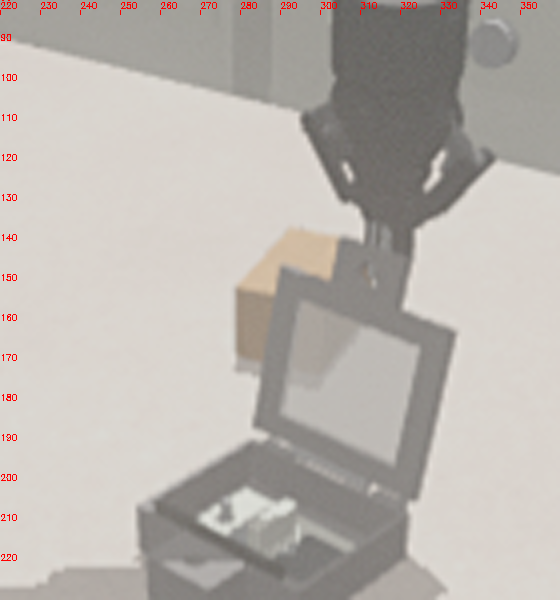

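arm_command(
  plan=[
    {"translation":[0.1,1.5,0.3],"twist":0,"gripper":0},
    {"translation":[0.1,3,0.5],"twist":0,"gripper":0},
    {"translation":[0.1,4.5,0.5],"twist":0,"gripper":0},
    {"translation":[0.1,6,0.8],"twist":0,"gripper":0},
    {"translation":[0.1,7.5,1.1],"twist":0,"gripper":0},
  ],
)

```text
clock: 8.08
eef_pos: [547.3, 139.0, 102.2]
tcp_rot: [-3.134, -0.015, -0.141]
contact_force: [0.2, 1.3, -0.9]
opening: 0.003
```

Run:
```python
from tgt import *
cl(-2,117)
s=grab_frame("scene"); 
s=(255*(s/255.)**.5).astype(np.uint8)
crop(s,220,80,140,150,4,"pics/s14c.png",1.0)
```

```text
clock 8.0833 pos [547.27 139.03 102.24] rot [-3.13 -0.02 -0.14] F [ 0.15  1.25 -0.94] op 0.0033867335275950825
translation [-0.16  3.33  2.2 ] twist -0.0012977080581408895 q6 0.38597770400597803
```

View pics/s14c.png

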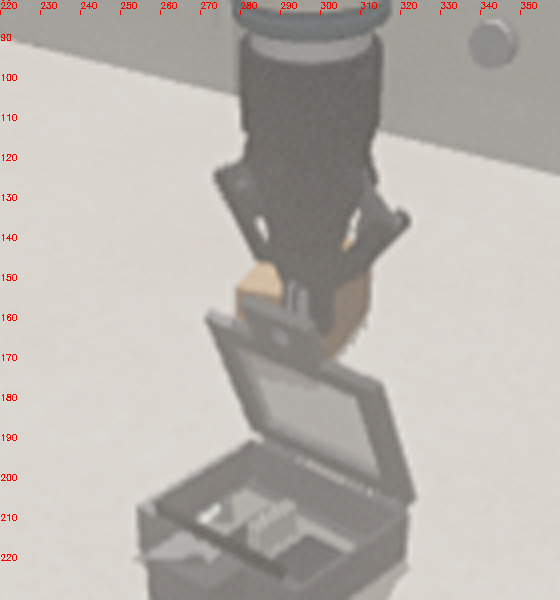

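arm_command(
  plan=[
    {"translation":[-0.1,0.8,0.5],"twist":0,"gripper":0},
    {"translation":[-0.1,1.6,1.0],"twist":0,"gripper":0},
    {"translation":[-0.1,2.5,1.6],"twist":0,"gripper":0},
    {"translation":[-0.1,3.3,2.2],"twist":0,"gripper":0},
    {"translation":[-0.1,4.1,3],"twist":0,"gripper":0},
  ],
)

```text
clock: 8.55
eef_pos: [539.2, 95.6, 70.2]
tcp_rot: [-3.137, -0.013, -0.141]
contact_force: [-0.5, 1.5, 1.0]
opening: 0.0
```

Run:
```python
from tgt import *
cl(-27,83)
s=grab_frame("scene"); 
s=(255*(s/255.)**.5).astype(np.uint8)
crop(s,220,80,140,150,4,"pics/s15c.png",1.0)
```

```text
clock 8.55 pos [539.21  95.62  70.16] rot [-3.14 -0.01 -0.14] F [-0.55  1.54  0.97] op 2.619453493597189e-05
translation [0.03 1.41 2.41] twist -0.001333723290135591 q6 0.31260139175018364
```

View pics/s15c.png

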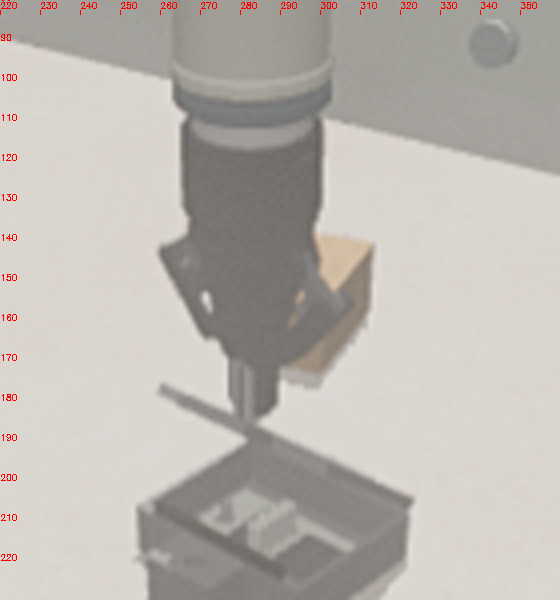

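arm_command(
  plan=[
    {"translation":[0,0.5,0.8],"twist":0,"gripper":0},
    {"translation":[0,1,1.6],"twist":0,"gripper":0},
    {"translation":[0,1.4,2.4],"twist":0,"gripper":0},
    {"translation":[0,1.8,3.4],"twist":0,"gripper":0},
    {"translation":[0,2.1,4.2],"twist":0,"gripper":0},
  ],
)

```text
clock: 9.02
eef_pos: [534.9, 73.2, 25.1]
tcp_rot: [-3.138, -0.009, -0.141]
contact_force: [-0.7, -0.5, -0.4]
opening: -0.001
```

arm_command(
  plan=[
    {"translation":[0,0.2,0.4],"twist":0,"gripper":0},
    {"translation":[0,0.3,0.8],"twist":0,"gripper":0},
    {"translation":[0,0.3,0.8],"twist":0,"gripper":0},
    {"translation":[0,0.3,0.8],"twist":0,"gripper":0},
    {"translation":[0,0.3,0.8],"twist":0,"gripper":0},
  ],
)

```text
clock: 9.43
eef_pos: [534.9, 70.5, 17.4]
tcp_rot: [-3.138, -0.01, -0.141]
contact_force: [0.4, -0.0, -0.2]
opening: -0.0
```

Run:
```python
from tgt import *
cl(-37,53)
s=grab_frame("scene"); print(sense()['contact_force'])
s=(255*(s/255.)**.5).astype(np.uint8)
crop(s,220,80,140,165,4,"pics/s16c.png",1.0)
```

```text
clock 9.4333 pos [534.94  70.5   17.42] rot [-3.14 -0.01 -0.14] F [ 0.35 -0.04 -0.21] op -0.0004058742941098608
translation [ 0.13 -0.14  0.14] twist -0.0013057457874174894 q6 0.26788559137486434
[-0.17 -1.05  0.21]
```

View pics/s16c.png

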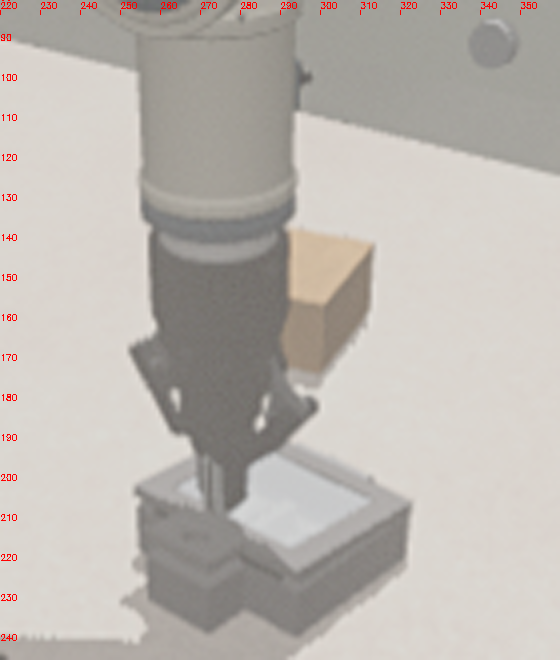

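The cover now lies on the seal, with the lug at about (268,212) in the scene image. Next is the pin.

arm_command(
  plan=[
    {"translation":[0,0,-3.5],"twist":0,"gripper":0},
    {"translation":[0,2,-7],"twist":0,"gripper":0.3},
    {"translation":[0,6,-8],"twist":0,"gripper":0.5},
    {"translation":[0,10,-8],"twist":0,"gripper":0.5},
    {"translation":[0,14,-8],"twist":0,"gripper":0.5},
  ],
)

```text
clock: 9.9
eef_pos: [515.4, -69.4, 98.9]
tcp_rot: [-3.138, -0.014, -0.139]
contact_force: [1.1, -0.4, -0.2]
opening: 0.498
```

Run:
```python
from tgt import *
cmd(538,-136.5,80,CY)
```

```text
clock 9.9 pos [515.37 -69.4   98.91] rot [-3.14 -0.01 -0.14] F [ 1.06 -0.36 -0.19] op 0.4983336221986272
translation [3.15 6.34 1.91] twist 0.0005343531884611785 q6 -0.003140527377987613
```

arm_command(
  plan=[
    {"translation":[1.5,2.5,0],"twist":0,"gripper":0.5},
    {"translation":[3.1,5,0.5],"twist":0,"gripper":0.5},
    {"translation":[3.1,6.3,1],"twist":0,"gripper":0.5},
    {"translation":[3.1,6.3,1.5],"twist":0,"gripper":0.5},
    {"translation":[3.1,6.3,1.5],"twist":0,"gripper":0.5},
  ],
)

```text
clock: 10.32
eef_pos: [536.4, -136.0, 83.1]
tcp_rot: [-3.137, -0.012, -0.141]
contact_force: [0.2, 0.4, 0.3]
opening: 0.5
```

Run:
```python
from tgt import *
cmd(538,-136.5,80,CY)
s=grab_frame("scene");t=grab_frame("top"); print(sense()['eef_pos'])
cv2.imwrite("pics/t17.png",t)
s=(255*(s/255.)**.5).astype(np.uint8);t=(255*(t/255.)**.6).astype(np.uint8)
crop(s,150,170,140,120,5,"pics/s17c.png",1.0); crop(t,185,150,215,100,3,"pics/t17c.png",1.0)
crop(t,185,160,115,95,6,"pics/t17d.png",1.0);
```

```text
clock 10.3167 pos [ 536.41 -135.99   83.14] rot [-3.14 -0.01 -0.14] F [0.22 0.38 0.3 ] op 0.4999416255541421
translation [0.16 0.03 0.32] twist -0.0009187785324047404 q6 -0.11856341091275685
[ 536.82 -134.99   83.84]
```

View pics/s17c.png

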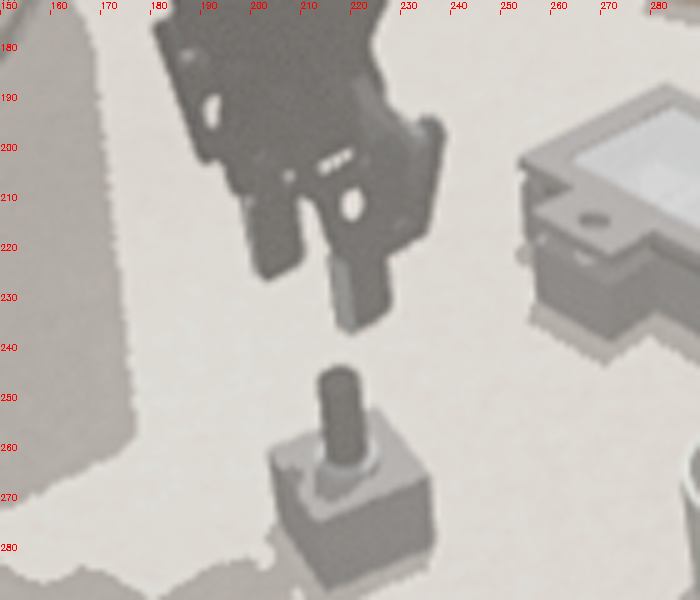

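View pics/t17c.png

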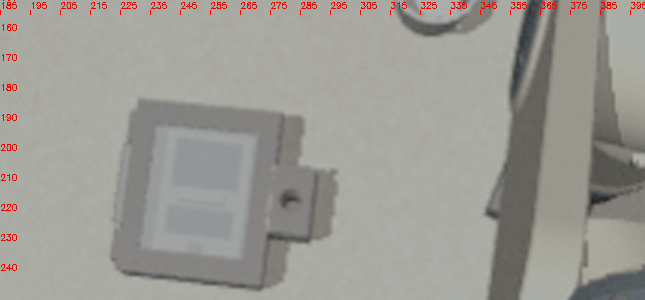

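View pics/t17d.png

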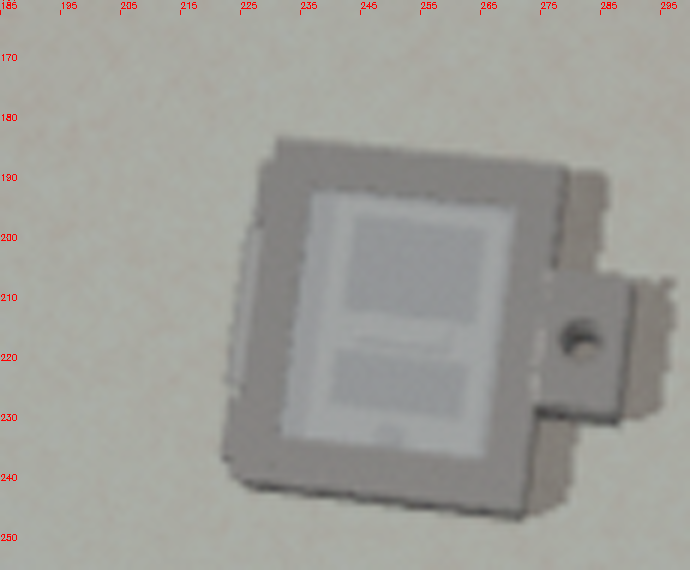

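Run:
```python
from tgt import *
print("cover hole tri",tri([("top",(281.8,216.3)),("scene",(268.8,214))]))
print("lower hole tri",tri([("top",(282.2,217.7)),("scene",(268.6,220))]), "fit",cw(0,58.2-126,34))
# pin axis from scene: top ellipse centre, collar
print("pin top scene", atz("scene",(217.9,244.8),84), "grip base scene",atz("scene",(219.2,262.4),44))
print("pin top tri w/ top0", tri([("scene",(217.9,244.8)),("top",(340+178/7,190+140/7))]))
print("proj pin (538,-136.5)",proj("top",[[538,-136.5,84],[538,-136.5,44]]))
```

```text
cover hole tri (array([532.84,  42.08,  50.71]), [array([0.04, 0.04]), array([ 0.06, -0.01])])
lower hole tri (array([532.21,  41.72,  33.3 ]), [array([0.04, 0.04]), array([ 0.06, -0.01])]) fit [532.14  41.25  34.  ]
pin top scene [ 537.2  -135.19   84.  ] grip base scene [ 541.3  -141.19   44.  ]
pin top tri w/ top0 (array([ 538.05, -136.65,   85.36]), [array([-0.23,  0.03]), array([-0.16, -0.14])])
proj pin (538,-136.5) [[365.11 209.99]
 [362.43 212.85]]
```

arm_command(
  plan=[
    {"translation":[0.15,0.1,2],"twist":0,"gripper":0.5},
    {"translation":[0.15,0.1,4],"twist":0,"gripper":0.5},
    {"translation":[0.15,0.1,6],"twist":0,"gripper":0.5},
    {"translation":[0.15,0.1,7],"twist":0,"gripper":0.5},
    {"translation":[0.15,0.1,7],"twist":0,"gripper":0.5},
  ],
  squeeze=80,
)

```text
clock: 10.83
eef_pos: [537.4, -134.5, 12.1]
tcp_rot: [-3.137, -0.009, -0.138]
contact_force: [0.4, 0.1, 0.5]
opening: 0.501
```

Run:
```python
from tgt import *
cmd(538,-136.5,13,CY)
s=grab_frame("scene");cmd(538,-136.5,13,CY)
s=(255*(s/255.)**.5).astype(np.uint8)
crop(s,180,190,80,100,7,"pics/s18c.png",1.0)
```

```text
clock 10.8333 pos [ 537.44 -134.51   12.09] rot [-3.14 -0.01 -0.14] F [0.42 0.14 0.51] op 0.5012457037305563
translation [ 0.08  0.19 -0.09] twist 0.002335330193427243 q6 -0.12057272683364173
clock 10.8833 pos [ 538.32 -134.94   13.33] rot [-3.14 -0.01 -0.14] F [ 0.44  0.02 -0.02] op 0.5016456885316355
translation [-0.01  0.16  0.03] twist 0.002110572066709171 q6 -0.12061107636848317
```

View pics/s18c.png

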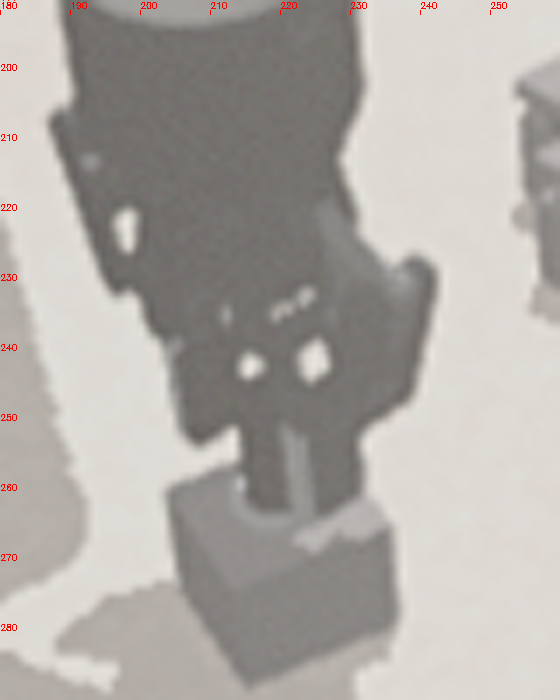

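arm_command(
  plan=[
    {"translation":[0,0.16,0],"twist":0,"gripper":0.5},
    {"translation":[0,0.16,0],"twist":0,"gripper":0.5},
    {"translation":[0,0.16,0],"twist":0,"gripper":0},
    {"translation":[0,0.16,0],"twist":0,"gripper":0},
    {"translation":[0,0.16,0],"twist":0,"gripper":0},
  ],
  squeeze=80,
)

```text
clock: 11.3
eef_pos: [538.8, -136.7, 14.3]
tcp_rot: [-3.137, -0.012, -0.138]
contact_force: [0.0, 0.9, 5.8]
opening: 0.182
```

arm_command(
  plan=[
    {"translation":[0,0,0],"twist":0,"gripper":0},
    {"translation":[0,0,0],"twist":0,"gripper":0},
    {"translation":[0,0,-2],"twist":0,"gripper":0},
    {"translation":[0,0,-4],"twist":0,"gripper":0},
    {"translation":[0,0,-7],"twist":0,"gripper":0},
  ],
)

```text
clock: 11.72
eef_pos: [536.3, -136.6, 83.4]
tcp_rot: [-3.137, -0.009, -0.138]
contact_force: [0.2, 0.7, -0.4]
opening: 0.181
```

Run:
```python
from tgt import *
s=grab_frame("scene");cmd(532.2,41.5,70,CY)
s=(255*(s/255.)**.5).astype(np.uint8)
crop(s,180,170,80,110,6,"pics/s19c.png",1.0)
```

```text
clock 11.7667 pos [ 540.11 -137.56   89.88] rot [-3.14 -0.02 -0.14] F [ 2.51 -0.97  3.46] op 0.1853325918747029
translation [ -3.28 -17.62   2.  ] twist 0.0018845141657877207 q6 -0.12262923865195273
```

View pics/s19c.png

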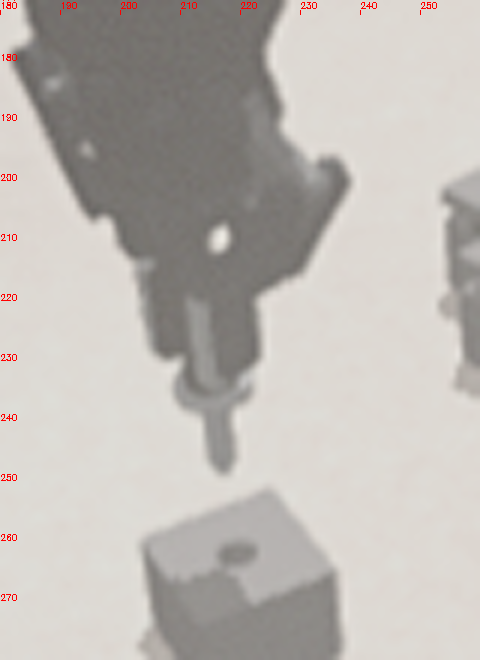

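arm_command(
  plan=[
    {"translation":[-0.6,-3,0],"twist":0,"gripper":0},
    {"translation":[-1.2,-6.5,0],"twist":0,"gripper":0},
    {"translation":[-1.9,-10,0],"twist":0,"gripper":0},
    {"translation":[-2.6,-14,0],"twist":0,"gripper":0},
    {"translation":[-3.2,-17,0],"twist":0,"gripper":0},
  ],
)

```text
clock: 12.18
eef_pos: [531.5, 37.5, 90.1]
tcp_rot: [-3.137, -0.017, -0.138]
contact_force: [0.6, 0.4, -0.2]
opening: 0.185
```

arm_command(
  plan=[
    {"translation":[0,0,0],"twist":0,"gripper":0},
    {"translation":[0,0,0],"twist":0,"gripper":0},
    {"translation":[0,0,0],"twist":0,"gripper":0},
    {"translation":[0,0,0],"twist":0,"gripper":0},
    {"translation":[0,0,0],"twist":0,"gripper":0},
  ],
)

```text
clock: 12.6
eef_pos: [531.6, 36.3, 90.0]
tcp_rot: [-3.137, -0.017, -0.14]
contact_force: [-0.2, 0.3, -1.2]
opening: 0.188
```

Run:
```python
from tgt import *
cmd(532.2,41.5,70,CY);s=grab_frame("scene");t=grab_frame("top");cmd(532.2,41.5,70,CY)
s=(255*(s/255.)**.5).astype(np.uint8)
crop(s,220,140,90,100,7,"pics/s20c.png",1.0)
t=(255*(t/255.)**.5).astype(np.uint8)
crop(t,250,160,90,80,7,"pics/t20c.png",1.0)
```

```text
clock 12.6 pos [531.6   36.31  90.04] rot [-3.14 -0.02 -0.14] F [-0.23  0.31 -1.24] op 0.1880059743586959
translation [-0.05 -0.51  2.01] twist 7.603907971365231e-05 q6 0.2044876866512604
clock 12.7 pos [531.62  36.42  90.07] rot [-3.14 -0.02 -0.14] F [ 0.65 -0.32 -0.36] op 0.18684470257055255
translation [-0.05 -0.5   2.01] twist -6.126664065053689e-05 q6 0.2046990673629014
```

View pics/s20c.png

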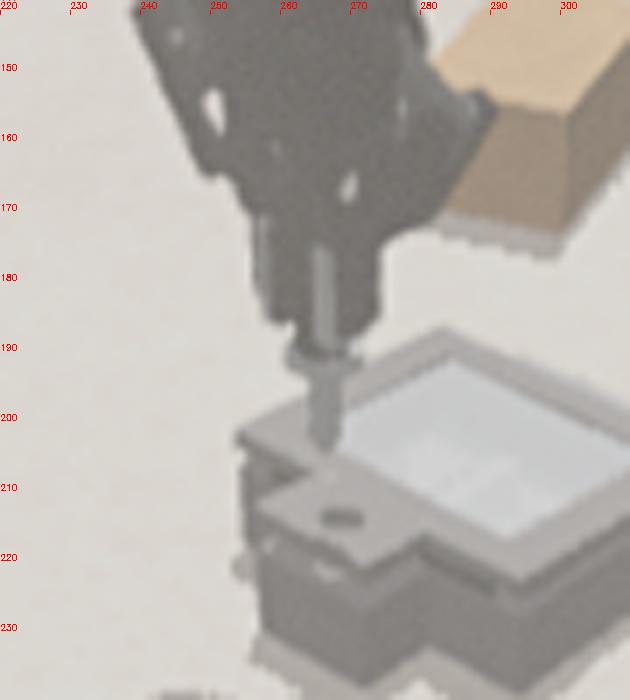

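View pics/t20c.png

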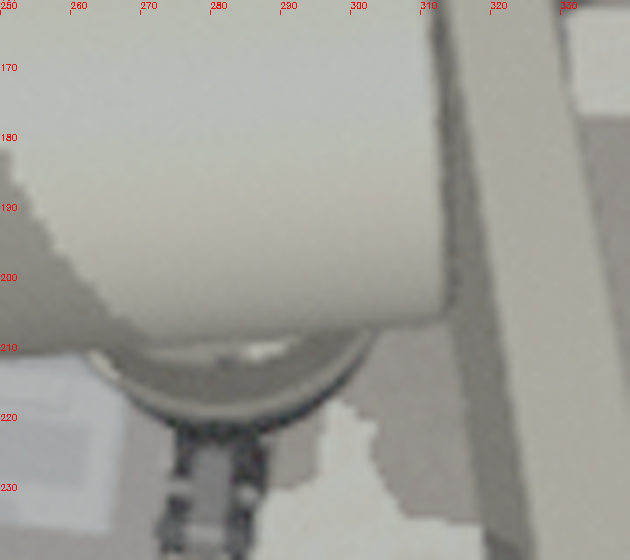

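Run:
```python
from tgt import *
for z in (80,82,84): print(z,atz("scene",(266.4,204.4),z))
print(proj("scene",[[531.6,36.4,82],[531.6,36.4,116]]), "hole now",proj("scene",[[532.3,41.7,51],[532.2,41.5,34]]))
```

```text
80 [530.53  36.46  80.  ]
82 [532.26  34.13  82.  ]
84 [533.98  31.8   84.  ]
[[266.75 203.84]
 [266.48 191.18]] hole now [[268.57 213.89]
 [268.59 219.8 ]]
```

arm_command(
  plan=[
    {"translation":[-0.05,-0.3,0.3],"twist":0,"gripper":0},
    {"translation":[-0.05,-0.56,1],"twist":0,"gripper":0},
    {"translation":[-0.05,-0.56,1.8],"twist":0,"gripper":0},
    {"translation":[-0.05,-0.56,2.3],"twist":0,"gripper":0},
    {"translation":[-0.05,-0.56,2.3],"twist":0,"gripper":0},
  ],
)

```text
clock: 13.12
eef_pos: [531.1, 42.0, 65.4]
tcp_rot: [-3.138, -0.015, -0.14]
contact_force: [-0.3, 0.1, -1.4]
opening: 0.183
```

Run:
```python
from tgt import *
s=grab_frame("scene");cmd(532.2,41.5,70,CY)
s=(255*(s/255.)**.5).astype(np.uint8)
crop(s,235,160,65,75,9,"pics/s21c.png",1.0)
```

```text
clock 13.1667 pos [531.48  42.05  66.02] rot [-3.14 -0.02 -0.14] F [ 0.37  0.   -0.59] op 0.18533545406191146
translation [ 0.09  0.04 -0.4 ] twist 0.00013255900779740593 q6 0.21535397106754273
```

View pics/s21c.png

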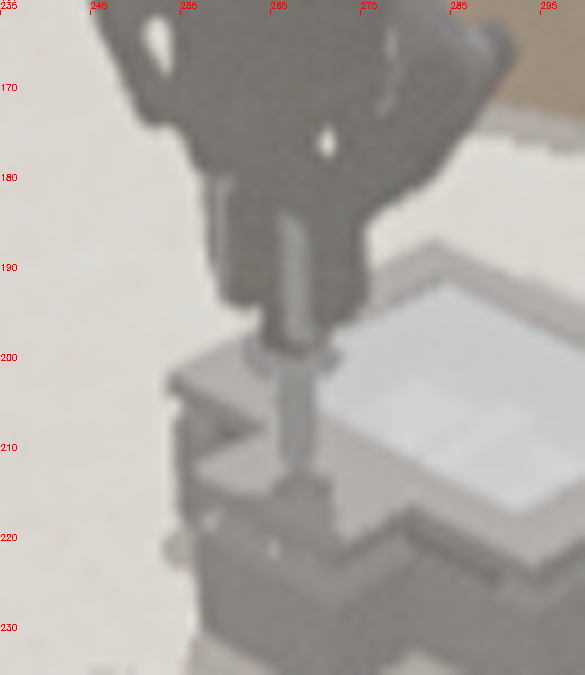

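arm_command(
  plan=[
    {"translation":[0.06,-0.02,0.3],"twist":0,"gripper":0},
    {"translation":[0.06,-0.02,0.6],"twist":0,"gripper":0},
    {"translation":[0.06,-0.02,0.9],"twist":0,"gripper":0},
    {"translation":[0.06,-0.02,1.2],"twist":0,"gripper":0},
    {"translation":[0.06,-0.02,1.5],"twist":0,"gripper":0},
  ],
)

```text
clock: 13.58
eef_pos: [532.4, 42.2, 50.8]
tcp_rot: [-3.138, -0.015, -0.14]
contact_force: [-0.6, 0.2, -0.6]
opening: 0.184
```

Run:
```python
from tgt import *
s=grab_frame("scene");cmd(532.2,41.5,70,CY)
s=(255*(s/255.)**.5).astype(np.uint8)
crop(s,235,160,65,75,9,"pics/s22c.png",1.0)
```

```text
clock 13.6333 pos [532.    42.18  50.26] rot [-3.14 -0.01 -0.14] F [-0.24 -0.1  -1.01] op 0.18279974481756145
translation [ 0.06  0.06 -1.97] twist 0.00010202696608407891 q6 0.21549438662906106
```

View pics/s22c.png

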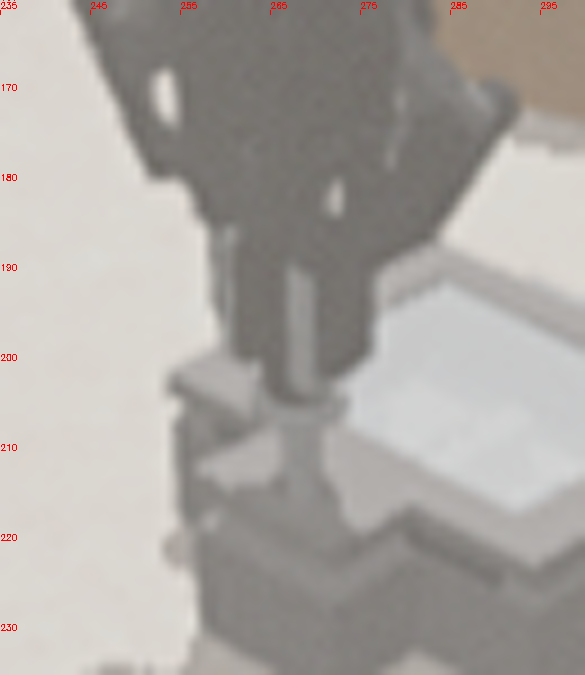

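arm_command(
  plan=[
    {"translation":[0,-0.02,0.3],"twist":0,"gripper":0},
    {"translation":[0,-0.02,0.6],"twist":0,"gripper":0},
    {"translation":[0,-0.02,0.9],"twist":0,"gripper":0},
    {"translation":[0,-0.02,1.1],"twist":0,"gripper":0},
    {"translation":[0,-0.02,1.3],"twist":0,"gripper":0},
  ],
)

```text
clock: 14.05
eef_pos: [532.1, 42.4, 37.0]
tcp_rot: [-3.138, -0.015, -0.14]
contact_force: [0.8, -0.9, -1.0]
opening: 0.185
```

Run:
```python
from tgt import *
cmd(532.2,41.5,15.8,CY);s=grab_frame("scene")
s=(255*(s/255.)**.5).astype(np.uint8)
crop(s,235,160,65,75,9,"pics/s23c.png",1.0)
```

```text
clock 14.05 pos [532.14  42.39  36.97] rot [-3.14 -0.01 -0.14] F [ 0.81 -0.92 -1.  ] op 0.18517088473828489
translation [-0.01  0.09  2.12] twist 0.00012745507879374784 q6 0.21587346094926882
```

View pics/s23c.png

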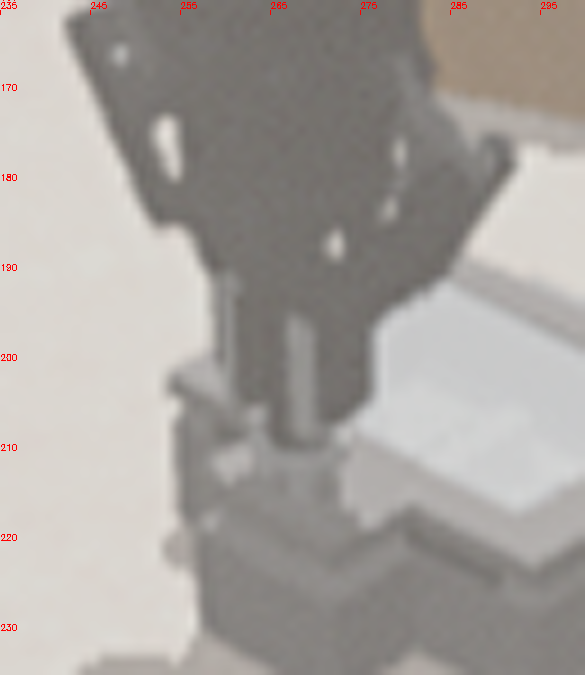

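arm_command(
  plan=[
    {"translation":[0,0,0.3],"twist":0,"gripper":0},
    {"translation":[0,0,0.6],"twist":0,"gripper":0},
    {"translation":[0,0,0.9],"twist":0,"gripper":0},
    {"translation":[0,0,1.2],"twist":0,"gripper":0},
    {"translation":[0,0,1.5],"twist":0,"gripper":0},
  ],
  squeeze=110,
)

```text
clock: 14.52
eef_pos: [532.2, 42.3, 21.5]
tcp_rot: [-3.138, -0.014, -0.14]
contact_force: [-0.5, -0.6, 2.8]
opening: 0.18
```

Run:
```python
from tgt import *
cmd(532.2,41.5,15.8,CY)
```

```text
clock 14.5167 pos [532.23  42.3   21.47] rot [-3.14 -0.01 -0.14] F [-0.5  -0.65  2.78] op 0.17980347690340986
translation [0.   0.08 0.57] twist 0.00019326127959717887 q6 0.21584827785612534
```

Force is 2.8 N up, so the collar has met the cover. Pressing on.

arm_command(
  plan=[
    {"translation":[0,0,0.15],"twist":0,"gripper":0},
    {"translation":[0,0,0.3],"twist":0,"gripper":0},
    {"translation":[0,0,0.4],"twist":0,"gripper":0},
    {"translation":[0,0,0.5],"twist":0,"gripper":0},
    {"translation":[0,0,0.6],"twist":0,"gripper":0},
  ],
)

```text
clock: 14.93
eef_pos: [532.4, 42.2, 16.0]
tcp_rot: [-3.138, -0.014, -0.14]
contact_force: [-5.7, -3.5, 21.6]
opening: 0.177
```

Run:
```python
from tgt import *
cmd(532.2,41.5,15.8,CY);s=grab_frame("scene");print(sense()['contact_force'],sense()['eef_pos'])
s=(255*(s/255.)**.5).astype(np.uint8)
crop(s,235,160,65,75,9,"pics/s24c.png",1.0)
```

```text
clock 14.9333 pos [532.43  42.18  16.  ] rot [-3.14 -0.01 -0.14] F [-5.67 -3.49 21.57] op 0.1770823616064791
translation [-0.01  0.07  0.02] twist 0.0002568524718697951 q6 0.21584206332730052
[-4.26 -2.79 15.26] [532.44  42.17  16.15]
```

View pics/s24c.png

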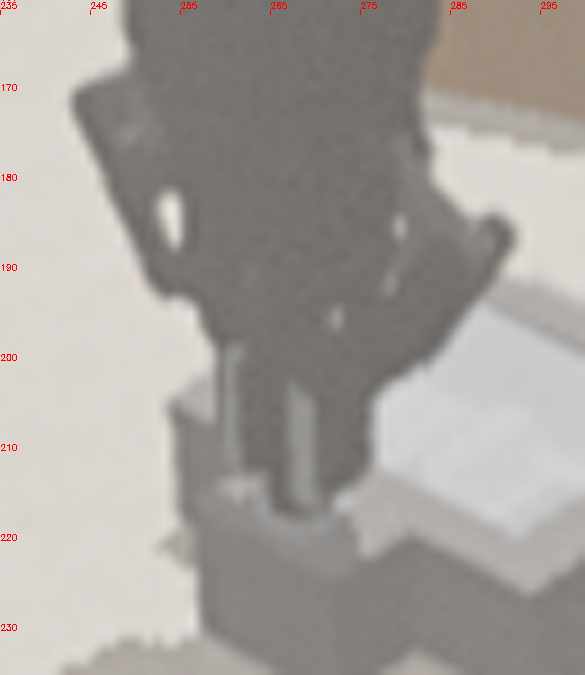

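arm_command(
  plan=[
    {"translation":[-0.02,0.02,0.05],"twist":0,"gripper":0},
    {"translation":[-0.02,0.02,0.05],"twist":0,"gripper":0},
    {"translation":[-0.02,0.02,0.05],"twist":0,"gripper":0},
    {"translation":[-0.02,0.02,0.05],"twist":0,"gripper":0},
    {"translation":[-0.02,0.02,0.05],"twist":0,"gripper":0},
  ],
)

```text
clock: 15.4
eef_pos: [532.4, 42.1, 16.3]
tcp_rot: [-3.138, -0.015, -0.14]
contact_force: [-2.9, -1.2, 9.7]
opening: 0.177
```

Run:
```python
from tgt import *
cmd(532.2,41.5,15.8,CY)
for i in range(3):
    s=grab_frame("scene");print(sense()['contact_force'],sense()['eef_pos'])
s=(255*(s/255.)**.5).astype(np.uint8)
crop(s,235,160,100,85,7,"pics/s25c.png",1.0)
```

```text
clock 15.4 pos [532.41  42.11  16.3 ] rot [-3.14 -0.01 -0.14] F [-2.92 -1.2   9.69] op 0.17680208091818486
translation [-0.01  0.06  0.05] twist 8.256251779292789e-05 q6 0.2155700735176053
[-2.63 -0.45 10.55] [532.37  42.13  16.27]
[-3.86 -1.15 11.53] [532.37  42.12  16.29]
[-2.49 -0.83  9.65] [532.38  42.13  16.29]
```

View pics/s25c.png

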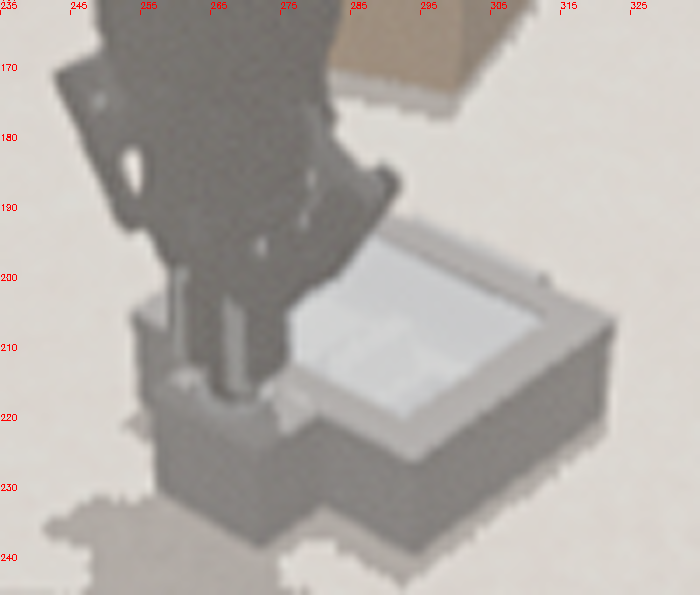

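arm_command(
  plan=[
    {"translation":[-0.02,0,0.08],"twist":0,"gripper":0},
    {"translation":[-0.02,0,0.12],"twist":0,"gripper":0},
    {"translation":[-0.02,0,0.12],"twist":0,"gripper":0},
    {"translation":[-0.02,0,0.12],"twist":0,"gripper":0},
    {"translation":[-0.02,0,0.12],"twist":0,"gripper":0},
  ],
)

```text
clock: 15.97
eef_pos: [532.4, 42.2, 16.1]
tcp_rot: [-3.138, -0.015, -0.14]
contact_force: [-4.8, -1.9, 15.7]
opening: 0.18
```

Run:
```python
from tgt import *
cmd(532.2,41.5,15.8,CY)
for i in range(3):
    s=grab_frame("scene");print(sense()['contact_force'],sense()['eef_pos'])
cv2.imwrite("pics/s26raw.png",s)
s=(255*(s/255.)**.5).astype(np.uint8)
# overlay predicted cover top corners for th=0 and .03
for th,col in ((0,(0,255,0)),(.05,(0,0,255))):
    pts=[]
    for x,r in ((65,112),(25,112),(25,142),(-25,142),(-25,112),(-65,112)):
        pts.append(cw(x,58.2-r*np.cos(th)+4*np.sin(th),38+r*np.sin(th)+4*np.cos(th)))
    print(th,((proj("scene",pts)-[235,160])*7).round().tolist())
crop(s,235,160,100,85,7,"pics/s26c.png",1.0)
```

```text
clock 15.9667 pos [532.42  42.17  16.12] rot [-3.14 -0.02 -0.14] F [-4.76 -1.89 15.73] op 0.17983236157531715
translation [-0.01  0.07  0.03] twist 6.54676297926482e-05 q6 0.21561607211842077
[-3.46 -1.71 16.77] [532.44  42.15  16.13]
[-4.52 -2.04 16.84] [532.42  42.17  16.12]
[-4.09 -1.52 15.67] [532.44  42.16  16.12]
0 [[410.0, 461.0], [318.0, 411.0], [256.0, 452.0], [147.0, 391.0], [209.0, 352.0], [127.0, 307.0]]
0.05 [[411.0, 447.0], [319.0, 397.0], [257.0, 434.0], [147.0, 373.0], [210.0, 338.0], [127.0, 294.0]]
```

View pics/s26c.png

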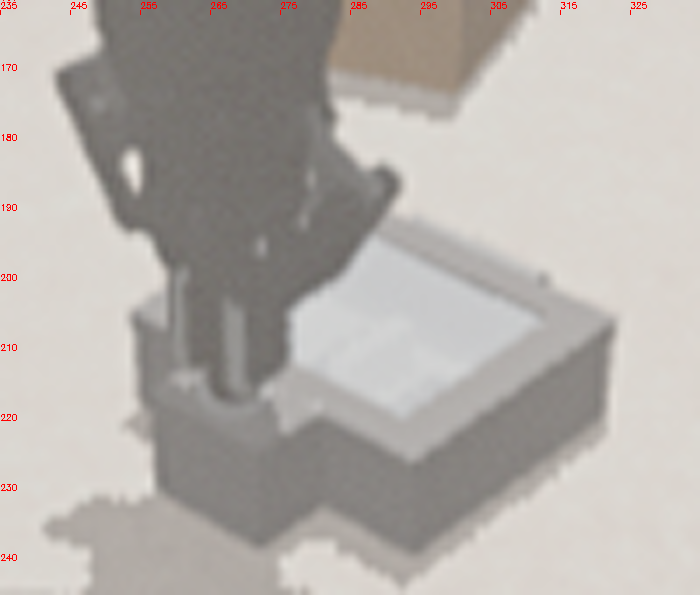

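The front cover corner is at crop pixel (413,461), which matches the prediction for fully shut (410,461). A cover 0.05 rad open would put it at y=447. The push is steady at 16 N against a hard stop, so I'm handing in.

Run:
```python
from rig import job,sense
print(job.sign_off()); s=sense(); print(s['clock'],s['contact_force'],s['eef_pos'])
```

```text
the job is handed in; nothing more can be done
None
the job is handed in; nothing more can be done
```

The lint filter is back together, and I handed the job in at about 16 s with the gripper still holding the pin down. I gave no verdict here because `sign_off()` reports none.

**What I did:** I laid the screen in the tray with its eye over the post and folded the cover onto the seal. I then took the pin from its holder, put it through both holes and pressed it down until the collar shut the cover.

**Last checks:**
- **Push:** it held steady at about 16 N. The extra 6 N at the end moved the tool only about 0.2 mm, so it was against a hard stop.
- **Cover:** the front corner was within a few enlarged pixels of where a fully shut cover should be. A cover open 0.05 rad would have been clearly off.
- **Pin:** I worked the tip out from the tool height, because it can't be seen in the hole. It is about 8 mm above the counter, which is its home height.
- **Screen:** the top view before inserting the pin showed it still in place through the cover's window.
- **Bystanders:** no move went near the tub, cup or carton, but I took no final picture to check them.

**Problems:**
- **Tool height:** the real fingertips sit about 35–37 mm above the reported TCP. My first close on the screen's rib missed because of this, and nothing was disturbed. I measured the offset from the pictures and allowed for it afterwards.
- **Sideways force:** about 4 N remains on the pin, so it is probably touching the side of its hole. The tool is also tilted about 0.015 rad, well under the 0.12 rad limit for the pin.

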